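# Check the spring scale and weigh the nested mixing pots

## Robot

A 6-joint arm with a two-finger parallel gripper is mounted at the origin on the work surface. World frame = base frame: x ahead of the robot, y to its left, z up, the work surface at z = 0. Lengths are in m, angles in rad, forces in N, time in s.
With the tool pointing down it reaches from about 0.425 to 0.95 m from the base axis. Payload 3.5 kg.
Tool frame: the origin (TCP) lies at the very end of the fingers, on their centre line; the grasp point (between the pads) lies 19 mm behind it; z points along the fingers, y is the direction in which the jaws open and shut (so a half turn about z gives the same grasp; the last joint's range is limited). The gripper opens to 85 mm and grips with 20 to 120 N. Pads are 22 mm wide; open, the fingers measure 114 mm over their backs; the gripper's body (76 mm by 85 mm) begins 54 mm behind the grasp point. The pads swing forward as they close: fully open they stand 13 mm farther back than shut.
Start: joints at [-1.443, 0.286, 1.577, -0, 1.279, -0.15], TCP at [0.185, -0.649, 0.231] pointing down, gripper open.
Joint ranges: [-2.77, 2.77], [-0.9, 2.22], [0.21, 2.48], [-1.53, 4.67], [0.24, 2.81], [-2.84, 2.84]. Speed limits (rad/s): [2.79, 2.79, 3.14, 3.14, 3.14, 3.14].

## Interface

Orientations are given as a unit quaternion [x, y, z, w].
In Python, from plant import get_state, read_camera, get_calibration, ticket, search_frame, cut_out, pinpoint gives the robot as it stands.
- The arm moves only by the tool move_arm, never from a script. Its argument "plan" is a list that holds one entry, the list of rows, each a list of 7 numbers: the turn, a rotation vector about the tool's x, y, z in degrees, then the shift along the tool's x, y, z in m, then the finger opening in m, from 0 to 0.0854. In form: [[[ax, ay, az, x, y, z, hand], ...]]. A call has exactly 5 rows; each row is the pose to reach, as a shift and turn from the pose measured when the call began, along the tool's axes at that moment; what a row does not reach only later rows make up. A row lasts 1/8 s, in which the tool goes at most 62.5 mm and 10.7 degrees, less where a joint would pass 70% of its speed; a pose out of reach is approached as far as the arm can. A call with a gripper value outside its range is refused whole. The fingers move at their own pace and stop on an object; "force" is the grip in N (left out, the last holds). Time passes only in rows, so rows that repeat a pose let the fingers close, or fill a call up. It gives the time, the measured TCP pose, the force and the opening at its end, in the units of the state.
- get_state(): the state, without advancing time (a new reading comes with each control period).
- read_camera(name): name is "scene" or "top"; returns the picture (400x640x3 uint8, red, green, blue); there is no depth.
- get_calibration(name): a dict with "mtx" (3x3 intrinsics, pixels), "extrinsics" (4x4, takes a point from camera to world coordinates). Camera axes: x right, y up, looking along -z (the intrinsics and any distortion apply to the point x, -y, -z); pixel columns grow to the right and rows downward; lengths in m; the calibration is good to about 2 mm. A picture is of the moment at which its call begins. get_calibration takes no time and is no camera call.
- ticket.sign_off(): hands the job in, once; it reports no verdict.
Trained networks look in the newest picture that a camera, given by its name, has taken for a name from the list of things; names that differ only in an ending like _2 or _b are one class to them, and where a whole thing is asked for, a point or a joint stands for the part that bears it (a point fixed in the world has none). Each returns a list of dicts, best first, with "p" (0 to 1); they miss things now and then, are a little off and sometimes report something else, mostly with a low value. They report only what shows in the picture. A call takes as long as a camera call. They do not tell look-alikes from the thing itself.
- search_frame(camera, query): "centre" ([column, row] in pixels, amid what is visible of it).
- cut_out(camera, query): "pixels" (400x640 bool, what is visible of it) and "centre" ([column, row] in pixels, amid what is visible of it).
- pinpoint(camera, query): "centre" ([column, row] in pixels: a listed point, or the origin of a listed thing).
The state is a dict: "time": time; "qpos": joint angles; "dq": joint speeds; "joint_efforts": joint torques, N m; "eef_pos": TCP position; "tcp_rot": TCP orientation; "contact_force": force on the tool from outside, world axes, zero at the start; "wrist_torque": the same for the moment, N m; "opening": opening from 0.0 (shut) to 1.0 (fully open).
Only numpy, scipy, OpenCV 4.12 (cv2) and the standard library are available. Lean on these libraries where they do the work, as an engineer would, in place of code of your own. Each camera call takes 0.05 s, during which the arm holds its last target.

## Task

First check the spring scale: stand the check weight upright in the middle of the pan, let go of it for about two seconds, then put it back upright in its wooden tray. Then weigh the set of mixing pots: stand the widest pot upright in the middle of the pan and nest all the other white pots that are there inside it in size order, each one upright and fully down inside the next larger, and leave them there. Set things down gently, so that the pan never reaches its lower stop, and leave everything else on the bench alone.

Things in the scene. Friction and masses are not known exactly. Their poses are not given: they have to be found in the camera images.
- scale_pan (a joint): How far the scale's sprung pan has sunk, in m: 0 empty, growing as it is loaded by about 1.4 mm per newton (1 mm per 0.07 kg; the first 0.4 N do nothing), with a hard stop at 0.025. The pan moves straight down only; it does not tilt.
- pan_top (a point): Centre of the upper face of the scale's pan, moving with it; z up. The pan is a flat plain steel disc, 160 mm across and 6 mm thick, without a rim; empty, its face is 85 mm above the table. It stands on a white spring scale with a 180 x 180 x 50 mm body fixed to the table, dial on the robot's side.
- weight_tray: Shallow square pale wooden tray fixed to the table, 100 x 100 mm, 14 mm high, walls 5 mm; the check weight's place. Origin at the centre of its underside; inner floor 5 mm above it.
- check_weight: Steel check weight, about 0.4 kg: a cylinder 52 mm across and 45 mm high, tapering to a neck 22 mm across and topped by a round knob 26 mm across from 67 to 85 mm height. Origin at the centre of its underside, z up along its axis. Starts standing in its tray.
- pot_A: White plastic pot, widest and lowest of five: round, open, 148 mm across the lip, 58 mm high; lip 8 mm thick, 16 mm high, upright; wall below it 4 mm, tapering, 4 to 8 mm inside the lip's outer face; floor 5 mm. Origin: centre of underside, z up. Always present; starts on a cardboard sheet 4 mm thick.
- pot_B: White plastic pot, second widest of five: round, open, 124 mm across the lip, 70 mm high; lip 8 mm thick, 16 mm high, upright; wall below it 4 mm, tapering, 4 to 8 mm inside the lip's outer face; floor 5 mm. Origin: centre of underside, z up. May be absent. Nested, it rests on the next larger pot's floor with 7 mm play or more, its lip wholly above that pot's rim.
- pot_C: White plastic pot, middle of five: round, open, 100 mm across the lip, 82 mm high; lip 8 mm thick, 16 mm high, upright; wall below it 4 mm, tapering, 4 to 8 mm inside the lip's outer face; floor 5 mm. Origin: centre of underside, z up. May be absent. Nested, it rests on the next larger pot's floor with 7 mm play or more, its lip wholly above that pot's rim.
- pot_D: White plastic pot, second narrowest of five: round, open, 78 mm across the lip, 94 mm high; lip 8 mm thick, 16 mm high, upright; wall below it 4 mm, tapering, 4 to 8 mm inside the lip's outer face; floor 5 mm. Origin: centre of underside, z up. May be absent. Nested, it rests on the next larger pot's floor with 7 mm play or more, its lip wholly above that pot's rim.
- pot_E: White plastic pot, narrowest and tallest of five: round, open, 56 mm across the lip, 106 mm high; lip 8 mm thick, 16 mm high, upright; wall below it 4 mm, tapering, 4 to 8 mm inside the lip's outer face; floor 5 mm. Origin: centre of underside, z up. May be absent. Nested, it rests on the next larger pot's floor with 7 mm play or more, its lip wholly above that pot's rim.
- jar: Amber jar with white cap, 58 mm across, 85 mm high, standing among the pots on the cardboard sheet. Origin at its underside's centre. Not part of the job: leave it alone.
- can_1: Bare metal can, 66 mm across, 125 mm high, behind the work area. Origin at its underside's centre. Not part of the job: leave it alone.
- can_2: Grey can, 66 mm across, 110 mm high, behind the work area. Origin at its underside's centre. Not part of the job: leave it alone.
- brush: Paint brush lying beyond the scale at the left, handle towards its own -x. Origin under its middle. Not part of the job: leave it alone.
- tape: Roll of paper tape lying flat, 100 mm across, 48 mm high, at the robot's left. Origin at its underside's centre. Not part of the job: leave it alone.
There are look-alikes about, which are no part of the job. What is shaped like the pot_C but turquoise is not meant.

How it is judged:
On the way, in this order (a step that is already met when the one before it is completed fails the run):
1. the check weight stands released and upright within 15 mm of the middle of the pan, which has sunk (horizontal distance between check_weight and pan_top below 0.015 m and z of check_weight in the frame of pan_top between -0.003 and 0.0035 m and angle between check_weight's own z axis and vertical below 0.1 rad and linear speed of check_weight below 0.02 m/s and contact force between the fingers and check_weight below 0.1 N and value of joint scale_pan above 0.003 m), for 1 s.
2. the check weight stands back in its tray, released (horizontal distance between check_weight and weight_tray below 0.03 m and z of check_weight in the frame of weight_tray below 0.009 m and angle between check_weight's own z axis and vertical below 0.1 rad and linear speed of check_weight below 0.02 m/s and contact force between the fingers and check_weight below 0.1 N), for 0.3 s.
3. the widest pot stands released and upright within 18 mm of the middle of the pan (horizontal distance between pot_A and pan_top below 0.018 m and z of pot_A in the frame of pan_top between -0.003 and 0.0035 m and angle between pot_A's own z axis and vertical below 0.1 rad and linear speed of pot_A below 0.02 m/s and contact force between the fingers and pot_A below 0.1 N), for 0.3 s.
At the end, for the whole second after the job is handed in: Check weight upright on its tray's floor within 30 mm of the centre; widest pot upright on the pan within 18 mm of its middle; every other pot present upright inside it, its underside at most 4 mm + 5 mm per larger size (absent ones counted) above the widest pot's; all at rest, released (all of step 2 and all of step 3 and horizontal distance between each of pot_B, pot_C, pot_D, pot_E and pot_A below 0.045 m and z of pot_B in the frame of pot_A between 0.003 and 0.009 m and angle between each of pot_B, pot_C, pot_D, pot_E's own z axis and vertical below 0.1 rad and linear speed of each of pot_B, pot_C, pot_D, pot_E below 0.02 m/s and z of pot_C in the frame of pot_A between 0.003 and 0.014 m and z of pot_D in the frame of pot_A between 0.003 and 0.019 m and z of pot_E in the frame of pot_A between 0.003 and 0.024 m); the robot touches nothing.
It fails at once if the pan is driven to its lower stop (sunk more than 22 mm) (value of joint scale_pan above 0.022 m).
It fails at once if a bystander (jar, cans, brush, tape) is displaced by more than 60 mm (distance of any of jar, can_1, can_2, brush, tape from where it was at the start of the episode above 0.06 m).
Of pot_B, pot_C, pot_D, pot_E only 2 to 4 are there at a start; the rules pass over those that are not, and their reading is None.
At some moment in a run one of pot_A, pot_B, pot_C, pot_D may be knocked a few centimetres aside while the robot is not near it.
It also fails if it takes over 210 s, if anything falls off the work surface, if the arm or the gripper's body presses on something with over 40 N, if the wrist force passes 120 N, or if a joint passes its speed limit or range.

## Working session

There is one attempt and no reset: what is moved stays moved. The work goes in short steps, Python scripts to look and compute and a tool call to move; the robot and the scene stay as the last step left them, time stands still between calls to the robot, and variables do not carry over. Pictures are saved under pics/ and viewed, and the job is handed in when it is done.

Besides the shell and the picture viewer there is one more tool, called after ">>>" in YAML: its name, and indented under it one key for each argument. move_arm: Moves the arm, as the interface text tells. Its arguments: {"type":"object","properties":{"plan":{"type":"array","items":{"type":"array","items":{"type":"array","items":{"type":"number"}}}},"force":{"type":"number"}},"required":["plan"]}

```bash
ls; mkdir -p pics; python3 - <<'E'
from plant import *
import cv2,numpy as np
s=get_state(); print(s)
for c in ["scene","top"]:
    im=read_camera(c); cv2.imwrite(f"pics/{c}0.png",im[:,:,::-1])
    print(c,get_calibration(c))
E
```

```text
pics
{'time': 0.0, 'qpos': array([-1.44299019e+00,  2.87158381e-01,  1.57815667e+00,  9.31631387e-07,
        1.27861899e+00, -1.49982290e-01]), 'dq': array([-2.03778319e-04,  3.62880381e-05,  2.30861007e-04, -5.40156002e-04,
        3.24208258e-04, -2.28761489e-03]), 'joint_efforts': array([-1.14048269e-04, -4.05977690e+01, -2.92628878e+01, -1.63982768e-04,
        5.81662389e-03,  3.46204004e-06]), 'eef_pos': array([ 0.18506096, -0.64845715,  0.22996305]), 'tcp_rot': array([ 9.90369036e-01,  1.38447833e-01,  1.34263308e-05, -1.17061376e-03]), 'contact_force': array([-0.40483179, -0.08991753,  0.56306354]), 'wrist_torque': array([ 0.05032352, -0.03290058,  0.01492995]), 'opening': 1.0006582227221028}
scene {'mtx': array([[518.77733896,   0.        , 317.14437584],
       [  0.        , 518.77733896, 194.439541  ],
       [  0.        ,   0.        ,   1.        ]]), 'extrinsics': array([[-0.70826234, -0.53865694,  0.4563038 ,  1.18175985],
       [ 0.70594115, -0.5373035 ,  0.46146727,  0.76055202],
       [-0.00339892,  0.64896352,  0.76081194,  1.1972524 ],
       [ 0.        ,  0.        ,  0.        ,  1.        ]])}
top {'mtx': array([[466.25254417,   0.        , 322.04944436],
       [  0.        , 466.25254417, 197.12239546],
       [  0.        ,   0.        ,   1.        ]]), 'extrinsics': array([[-0.01472724,  0.98261042, -0.18509423,  0.23786597],
       [-0.99965159, -0.01852448, -0.01880249,  0.05805724],
       [-0.0219043 ,  0.18475283,  0.98254089,  1.53628053],
       [ 0.        ,  0.        ,  0.        ,  1.        ]])}
```

View pics/scene0.png

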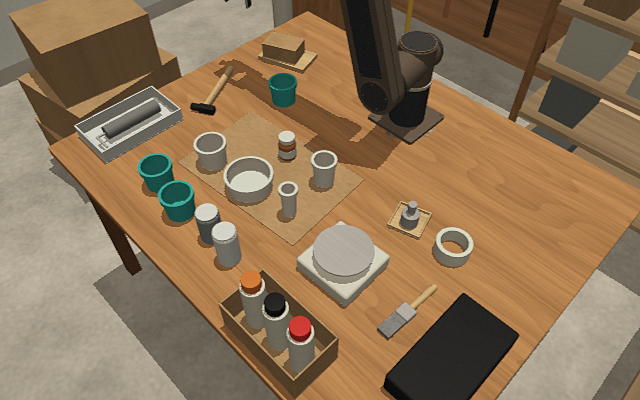

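View pics/top0.png

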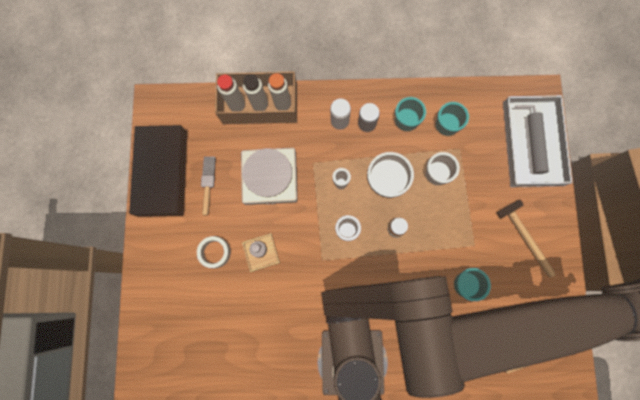

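The scene view shows the white pots on the cardboard: the widest at (248,180), others at (211,150), (323,168) and (288,198). The weight is in its tray at (410,215) and the scale at (343,255). The top view agrees: pots at (390,175), (442,167), (347,228) and (341,177), weight at (258,248), pan at (267,172). The turquoise pots are not part of the job. Next I'll measure positions.

```bash
cat > h.py <<'E'
from plant import *
import cv2,numpy as np
from scipy.spatial.transform import Rotation as R
CAL={c:get_calibration(c) for c in ["scene","top"]}
def ray(c,px):
    K=CAL[c]["mtx"];T=CAL[c]["extrinsics"]
    d=np.array([(px[0]-K[0,2])/K[0,0],-(px[1]-K[1,2])/K[1,1],-1.])
    return T[:3,3],T[:3,:3]@d
def atz(c,px,z):
    o,d=ray(c,px); return o+d*(z-o[2])/d[2]
def proj(c,P):
    K=CAL[c]["mtx"];T=CAL[c]["extrinsics"]
    p=(np.atleast_2d(P)-T[:3,3])@T[:3,:3]
    return np.stack([K[0,0]*p[:,0]/-p[:,2]+K[0,2],K[1,1]*p[:,1]/p[:,2]+K[1,2]],1)
def tri(pa,pb):
    o1,d1=ray("scene",pa);o2,d2=ray("top",pb)
    t=np.linalg.lstsq(np.stack([d1,-d2],1),o2-o1,rcond=None)[0]
    a=o1+d1*t[0];b=o2+d2*t[1]
    return (a+b)/2,np.linalg.norm(a-b)
def snap(tag):
    r={}
    for c in CAL:
        r[c]=read_camera(c); cv2.imwrite(f"pics/{c}_{tag}.png",r[c][:,:,::-1])
    return r
def go(pos,yaw=None):
    """shift/turn to have TCP at pos, pointing down, jaw axis (tool y) at world angle yaw deg (mod 180)"""
    s=get_state();q=R.from_quat(s["tcp_rot"]);M=q.as_matrix()
    cur=np.degrees(np.arctan2(M[1,1],M[0,1]))
    if yaw is None: yaw=cur
    opts=[]
    for k in (-360,-180,0,180,360):
        opts.append(yaw+k-cur)
    # prefer staying in joint 6 range: yaw about world z + -> q6 -
    for dy in sorted(opts,key=abs)[:3]:
        a=np.radians(cur+dy); y=np.array([np.cos(a),np.sin(a),0]); z=np.array([0,0,-1.]); x=np.cross(y,z)
        G=np.stack([x,y,z],1)
        rv=np.degrees(R.from_matrix(M.T@G).as_rotvec())
        sh=M.T@(np.array(pos)-s["eef_pos"])
        print("turn",np.round(rv,1),"shift",np.round(sh,4),"dyaw",round(dy,1))
    print("t",round(s["time"],2),"tcp",np.round(s["eef_pos"],4),"yaw",round(cur,1),"q",np.round(s["qpos"],2),"F",np.round(s["contact_force"],1),"open",round(s["opening"],3))
E
python3 - <<'E'
from h import *
snap("a")
for n in ["scale_pan","pan_top","check_weight","weight_tray","pot_A","pot_B","pot_C","pot_D","pot_E"]:
    r={c:pinpoint(c,n) for c in CAL}
    print(n)
    for c in CAL: print("  ",c,[(np.round(d["centre"],1).tolist(),round(d["p"],2)) for d in r[c][:5]])
    if r["scene"] and r["top"]:
        print("  tri",tri(r["scene"][0]["centre"],r["top"][0]["centre"]))
print(get_state()["time"])
E
```

```text
Traceback (most recent call last):
ValueError: it knows: brush, can, check_weight, jar, pan_top, pot_A, pot_B, pot_C, pot_D, pot_E, tape, weight_tray
```

```bash
python3 - <<'E'
from h import *
for n in ["pan_top","check_weight","weight_tray","pot_A","pot_B","pot_C","pot_D","pot_E"]:
    r={c:pinpoint(c,n) for c in CAL}
    print(n)
    for c in CAL: print("  ",c,[(np.round(d["centre"],1).tolist(),round(d["p"],2)) for d in r[c][:5]])
    if r["scene"] and r["top"]:
        print("  tri",tri(r["scene"][0]["centre"],r["top"][0]["centre"]))
print(get_state()["time"])
E
```

```text
pan_top
   scene [([341.7, 251.9], 0.75), ([213.2, 238.4], 0.34)]
   top [([262.8, 171.3], 0.76)]
  tri (array([0.60295655, 0.27126671, 0.08239041]), np.float64(0.010039698122709433))
check_weight
   scene [([406.8, 223.7], 0.88)]
   top [([257.3, 249.9], 0.58)]
  tri (array([3.56733429e-01, 2.99965998e-01, 3.04543220e-04]), np.float64(0.00806696286440242))
weight_tray
   scene [([322.6, 180.3], 0.17)]
   top [([435.3, 172.9], 0.68), ([259.1, 255.0], 0.65)]
  tri (array([ 0.50328609, -0.11639699,  0.08930571]), np.float64(0.33763439480717455))
pot_A
   scene [([251.3, 187.3], 0.9)]
   top [([387.1, 180.7], 0.91)]
  tri (array([ 0.58179228, -0.13403972, -0.00772832]), np.float64(0.002032242368806574))
pot_B
   scene []
   top []
pot_C
   scene [([179.8, 211.6], 0.98), ([159.1, 181.5], 0.73), ([214.3, 161.6], 0.69), ([283.2, 95.1], 0.66)]
   top [([465.1, 282.1], 0.97), ([405.3, 119.9], 0.82), ([437.1, 170.5], 0.73), ([448.7, 124.0], 0.73), ([348.2, 229.5], 0.59)]
  tri (array([ 0.40437333, -0.68321452, -0.7430103 ]), np.float64(0.3862865921668522))
pot_D
   scene [([320.5, 177.9], 0.73), ([211.4, 235.4], 0.28)]
   top [([346.8, 227.9], 0.72)]
  tri (array([0.42041895, 0.00697315, 0.01935238]), np.float64(0.0019364937829370146))
pot_E
   scene [([292.7, 213.7], 0.76), ([405.3, 223.4], 0.72)]
   top [([342.3, 184.8], 0.64), ([257.4, 246.2], 0.18)]
  tri (array([ 0.56572193,  0.02394897, -0.01001406]), np.float64(0.014301219514751258))
1.0
```

```bash
cat >> h.py <<'E'
from scipy.optimize import minimize
def pot(Rl,H): return [[(Rl-.008,0),(Rl-.004,H-.016),(Rl,H-.016),(Rl,H)]]
PROF={"pot_A":pot(.074,.058),"pot_B":pot(.062,.070),"pot_C":pot(.050,.082),"pot_D":pot(.039,.094),"pot_E":pot(.028,.106),
"check_weight":[[(.026,0),(.026,.045)],[(.026,.045),(.011,.06)],[(.011,.06),(.011,.067)],[(.009,.067),(.013,.072),(.013,.08),(.008,.085)]],
"pan_top":[[(.08,0),(.08,-.006)]]}
TH=np.linspace(0,2*np.pi,48,endpoint=False)
def render(c,n,p,S=4):
    m=np.zeros((400,640),np.uint8)
    for part in PROF[n]:
        P=np.concatenate([np.stack([p[0]+r*np.cos(TH),p[1]+r*np.sin(TH),np.full(48,p[2]+z)],1) for r,z in part])
        h=cv2.convexHull(proj(c,P).astype(np.float32))
        cv2.fillConvexPoly(m,np.round(h*256).astype(np.int32),255,cv2.LINE_AA,8)
    return m
def fit(n,masks,p0,fixz=True):
    """masks {cam:bool}. soft-difference fit"""
    B={c:cv2.GaussianBlur(m.astype(np.float32),(0,0),1.5) for c,m in masks.items()}
    def cost(v):
        p=[v[0],v[1],p0[2]] if fixz else v
        e=0
        for c in B:
            e+=((cv2.GaussianBlur(render(c,n,p).astype(np.float32)/255,(0,0),1.5)-B[c])**2).sum()
        return e
    x0=np.array(p0[:2] if fixz else p0,float)
    sx=np.vstack([x0]+[x0+.012*np.eye(len(x0))[i] for i in range(len(x0))])
    r=minimize(cost,x0,method="Nelder-Mead",options=dict(initial_simplex=sx,xatol=1e-4,fatol=.05))
    return r.x,r.fun
def best(c,n,near,rad=40):
    L=[d for d in cut_out(c,n) if np.hypot(*(np.array(d["centre"])-near))<rad]
    return L[0] if L else None
E
python3 - <<'E'
from h import *
ims=snap("b")
ini={"check_weight":(.357,.300,.005),"pan_top":(.603,.271,.085),"pot_A":(.582,-.134,.004),"pot_D":(.42,.007,.004),"pot_E":(.566,.024,.004),"pot_C":(.58,-.3,.004)}
vis={c:ims[c].copy() for c in CAL}
for n,p in ini.items():
    if n=="pot_C": p=tuple(atz("top",(437.1,170.5),.004))
    ms={}
    for c in CAL:
        d=best(c,n,proj(c,[p])[0])
        if d is not None: ms[c]=d["pixels"]; print(n,c,round(d["p"],2),d["pixels"].sum(), render(c,n,p).astype(float).sum()/255); vis[c][d["pixels"]]=vis[c][d["pixels"]]//2+np.array([0,120,0],np.uint8)
    for c in ms: print("   ",c,fit(n,{c:ms[c]},p))
    if len(ms)==2:
        print("   both",fit(n,ms,p)); x=fit(n,ms,p,False); print("   both z",x)
    elif ms: x=fit(n,ms,p); x=([*x[0],p[2]],0)
    for c in CAL:
        k,_=cv2.findContours((render(c,n,x[0])>127).astype(np.uint8),0,1); cv2.drawContours(vis[c],k,-1,(255,0,0),1)
cv2.imwrite("pics/vt.png",cv2.resize(vis["top"][80:290,180:500,::-1],None,fx=2.5,fy=2.5)); cv2.imwrite("pics/vs.png",cv2.resize(vis["scene"][110:310,150:470,::-1],None,fx=2.5,fy=2.5))
E
```

```text
check_weight scene 0.86 400 484.91764705882355
check_weight top 0.74 237 284.9019607843137
    scene (array([0.35496573, 0.29906025]), np.float64(17.206466674804688))
    top (array([0.35307342, 0.29483294]), np.float64(7.352450370788574))
   both (array([0.35363281, 0.29738545]), np.float64(29.703838348388672))
   both z (array([3.52127303e-01, 2.97031934e-01, 3.22634092e-04]), np.float64(24.55072021484375))
pan_top scene 0.75 2429 2716.0313725490196
pan_top top 0.82 1905 2005.3686274509803
    scene (array([0.59539814, 0.26464085]), np.float64(64.04139709472656))
    top (array([0.59610253, 0.2610982 ]), np.float64(15.200952529907227))
   both (array([0.59568729, 0.2631155 ]), np.float64(87.81024169921875))
   both z (array([0.59472405, 0.26236637, 0.08219311]), np.float64(80.05776977539062))
pot_A scene 0.77 1804 1968.7686274509804
pot_A top 0.87 1610 1741.6627450980393
    scene (array([ 0.58702318, -0.13239786]), np.float64(37.31763458251953))
    top (array([ 0.58715172, -0.13614573]), np.float64(24.94754409790039))
   both (array([ 0.58653498, -0.13506899]), np.float64(70.2854
[... 321 characters left out ...]
8.9661808013916))
   both (array([0.40918616, 0.00765552]), np.float64(30.96413803100586))
   both z (array([4.08965907e-01, 6.93908336e-03, 2.22696233e-04]), np.float64(27.254837036132812))
pot_E scene 0.98 583 651.086274509804
    scene (array([0.56841008, 0.02646347]), np.float64(11.076360702514648))
pot_C scene 0.74 997 1141.9019607843138
pot_C top 0.72 927 943.7686274509804
    scene (array([ 0.59832269, -0.30011915]), np.float64(31.23996353149414))
    top (array([ 0.60063355, -0.30353435]), np.float64(2.1144843101501465))
   both (array([ 0.59923528, -0.30176214]), np.float64(41.57701873779297))
   both z (array([ 0.59907196, -0.30200451,  0.00403293]), np.float64(41.096439361572266))
```

View pics/vt.png

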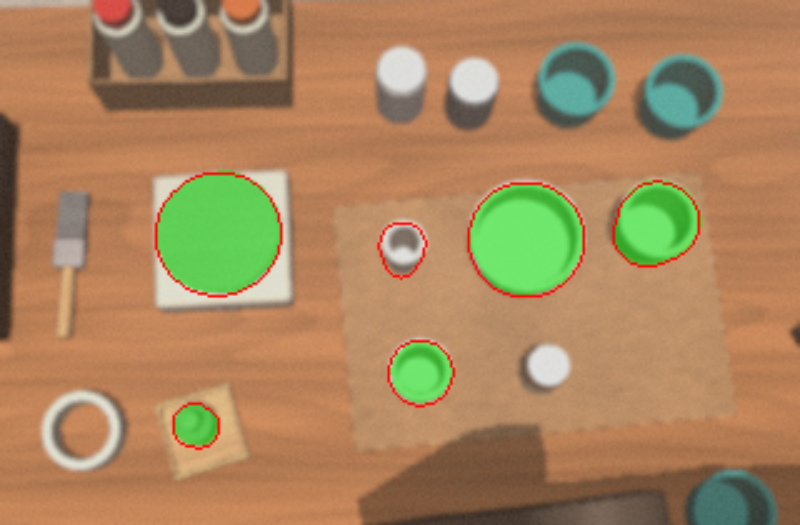

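View pics/vs.png

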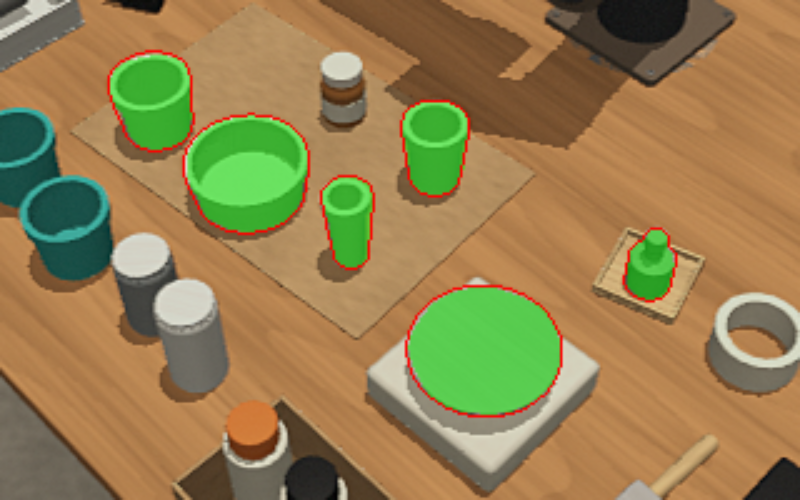

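The fitted outlines (red) match the network masks (green) in both views. Present are A, C, D and E; B is absent. Now the check weight.

```bash
python3 - <<'E'
from h import *
go((0.5,-0.3,0.25),None)
go((0.53,-0.0,0.25),None)
go((0.3535,0.297,0.16),-50)
E
```

```text
turn [-0. -0. -0.] shift [ 0.3985 -0.2494 -0.0187] dyaw 0.0
turn [ -0.   0. 180.] shift [ 0.3985 -0.2494 -0.0187] dyaw -180.0
turn [ -0.   0. 180.] shift [ 0.3985 -0.2494 -0.0187] dyaw 180.0
t 1.7 tcp [ 0.1852 -0.6491  0.2313] yaw -74.1 q [-1.44  0.29  1.58  0.    1.28 -0.15] F [-0.   0.3  0.2] open 0.998
turn [-0. -0. -0.] shift [ 0.5096 -0.5296 -0.0186] dyaw 0.0
turn [ -0.   0. 180.] shift [ 0.5096 -0.5296 -0.0186] dyaw -180.0
turn [ -0.   0. 180.] shift [ 0.5096 -0.5296 -0.0186] dyaw 180.0
t 1.7 tcp [ 0.1852 -0.6491  0.2313] yaw -74.1 q [-1.44  0.29  1.58  0.    1.28 -0.15] F [-0.   0.3  0.2] open 0.998
turn [ -0.   -0.  -24.1] shift [ 0.4213 -0.8636  0.0714] dyaw 24.1
turn [ -0.    0.  155.9] shift [ 0.4213 -0.8636  0.0714] dyaw -155.9
turn [ -0.    0.  155.9] shift [ 0.4213 -0.8636  0.0714] dyaw 204.1
t 1.7 tcp [ 0.1852 -0.6491  0.2313] yaw -74.1 q [-1.44  0.29  1.58  0.    1.28 -0.15] F [-0.   0.3  0.2] open 0.998
```

>>> move_arm:
  plan:
    - [[0,0,-10,0.3985,-0.2494,-0.02,0.06],[0,0,-20,0.3985,-0.2494,-0.02,0.06],[0,0,-30,0.3985,-0.2494,-0.02,0.06],[0,0,-40,0.45,-0.35,-0.02,0.06],[0,0,-50,0.48,-0.43,-0.02,0.06]]

```text
time: 2.33
eef_pos: [0.3749, -0.4007, 0.2432]
tcp_rot: [0.837, 0.546, 0.0, 0.0]
contact_force: [0.6, -0.6, 0.3]
opening: 0.706
```

```bash
python3 - <<'E'
from h import *
go((0.53,-0.0,0.25),None)
go((0.3535,0.297,0.16),-20)
E
```

```text
turn [ 0.1  0.  -0. ] shift [ 0.4293 -0.0194 -0.0069] dyaw 0.0
turn [ 0.0e+00 -1.0e-01  1.8e+02] shift [ 0.4293 -0.0194 -0.0069] dyaw -180.0
turn [ 0.0e+00 -1.0e-01  1.8e+02] shift [ 0.4293 -0.0194 -0.0069] dyaw 180.0
t 2.33 tcp [ 0.3749 -0.4007  0.2432] yaw -23.8 q [-1.   -0.    1.88  0.    1.27 -0.59] F [ 0.6 -0.6  0.3] open 0.706
turn [ 0.1  0.  -3.8] shift [ 0.63   -0.3007  0.0827] dyaw 3.8
turn [ 0.000e+00 -1.000e-01  1.762e+02] shift [ 0.63   -0.3007  0.0827] dyaw -176.2
turn [ 0.000e+00 -1.000e-01  1.762e+02] shift [ 0.63   -0.3007  0.0827] dyaw 183.8
t 2.33 tcp [ 0.3749 -0.4007  0.2432] yaw -23.8 q [-1.   -0.    1.88  0.    1.27 -0.59] F [ 0.6 -0.6  0.3] open 0.706
```

>>> move_arm:
  plan:
    - [[0,0,-4,0.429,-0.019,0,0.06],[0,0,-4,0.429,-0.019,0,0.06],[0,0,-4,0.429,-0.019,0,0.06],[0,0,-4,0.429,-0.019,0,0.06],[0,0,-4,0.429,-0.019,0,0.06]]

```text
time: 2.95
eef_pos: [0.4877, -0.1092, 0.2435]
tcp_rot: [0.818, 0.575, 0.0, 0.001]
contact_force: [0.7, -0.0, -0.4]
opening: 0.706
```

```bash
python3 - <<'E'
from h import *
go((0.5,0.15,0.2),-20)
go((0.3535,0.297,0.15),-20)
E
```

```text
turn [0.1 0.  0.2] shift [ 0.2482 -0.0761  0.0432] dyaw -0.2
turn [  -0.     0.2 -179.8] shift [ 0.2482 -0.0761  0.0432] dyaw 179.8
turn [  -0.     0.2 -179.8] shift [ 0.2482 -0.0761  0.0432] dyaw -180.2
t 2.95 tcp [ 0.4877 -0.1092  0.2435] yaw -19.8 q [-0.42 -0.12  1.99 -0.    1.27 -0.08] F [ 0.7 -0.  -0.4] open 0.706
turn [0.1 0.  0.2] shift [ 0.337  -0.2638  0.0927] dyaw -0.2
turn [  -0.     0.2 -179.8] shift [ 0.337  -0.2638  0.0927] dyaw 179.8
turn [  -0.     0.2 -179.8] shift [ 0.337  -0.2638  0.0927] dyaw -180.2
t 2.95 tcp [ 0.4877 -0.1092  0.2435] yaw -19.8 q [-0.42 -0.12  1.99 -0.    1.27 -0.08] F [ 0.7 -0.  -0.4] open 0.706
```

>>> move_arm:
  plan:
    - [[0,0,0,0.248,-0.076,0.04,0.06],[0,0,0,0.248,-0.076,0.04,0.06],[0,0,0,0.248,-0.076,0.04,0.06],[0,0,0,0.248,-0.076,0.04,0.06],[0,0,0,0.337,-0.264,0.09,0.06]]

```text
time: 3.58
eef_pos: [0.4598, 0.1832, 0.1913]
tcp_rot: [0.818, 0.576, 0.002, 0.001]
contact_force: [0.2, 1.1, -0.4]
opening: 0.704
```

```bash
python3 - <<'E'
from h import *
go((0.3535,0.297,0.13),-20)
E
```

```text
turn [ 0.3 -0.1  0.3] shift [ 0.0712 -0.1388  0.0608] dyaw -0.3
turn [ 1.000e-01  4.000e-01 -1.797e+02] shift [ 0.0712 -0.1388  0.0608] dyaw 179.7
turn [ 1.000e-01  4.000e-01 -1.797e+02] shift [ 0.0712 -0.1388  0.0608] dyaw -180.3
t 3.58 tcp [0.4598 0.1832 0.1913] yaw -19.7 q [ 0.17 -0.08  2.05 -0.    1.17  0.52] F [ 0.2  1.1 -0.4] open 0.704
```

>>> move_arm:
  plan:
    - [[0,0,0,0.071,-0.139,0.061,0.06],[0,0,0,0.071,-0.139,0.061,0.06],[0,0,0,0.071,-0.139,0.061,0.06],[0,0,0,0.071,-0.139,0.061,0.06],[0,0,0,0.071,-0.139,0.061,0.06]]

```text
time: 4.2
eef_pos: [0.3538, 0.297, 0.1303]
tcp_rot: [0.818, 0.576, 0.002, 0.002]
contact_force: [0.5, 0.2, 0.1]
opening: 0.704
```

```bash
python3 - <<'E'
from h import *
go((0.3535,0.297,0.064),-20)
ims=snap("c")
p=[get_state()["eef_pos"]]
out=[]
for c in CAL:
    u=proj(c,p)[0]; print(u)
    x,y=int(u[0]),int(u[1]); k=ims[c][max(0,y-60):y+60,x-80:x+80,::-1].copy()
    out.append(cv2.resize(k,(640,480),interpolation=2)[:, :400] if 0 else cv2.resize(k,(400,300)))
cv2.imwrite("pics/c2.png",np.hstack(out))
E
```

```text
turn [ 0.3 -0.1  0.3] shift [-0.0002 -0.0006  0.0663] dyaw -0.3
turn [   0.2    0.5 -179.7] shift [-0.0002 -0.0006  0.0663] dyaw 179.7
turn [   0.2    0.5 -179.7] shift [-0.0002 -0.0006  0.0663] dyaw -180.3
t 4.2 tcp [0.3538 0.297  0.1303] yaw -19.7 q [ 0.48 -0.08  2.17 -0.    1.05  0.83] F [0.5 0.2 0.1] open 0.704
[414.0317981  193.44340439]
[252.66098781 246.65813431]
```

View pics/c2.png

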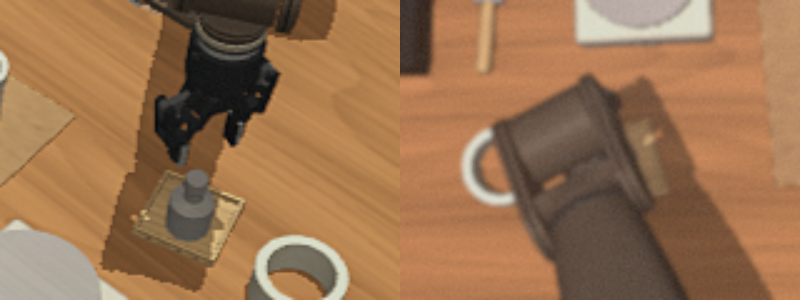

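The weight's knob sits below and between the fingers, at about (195,178) in the crop. Descending.

>>> move_arm:
  plan:
    - [[0,0,0,0,0,0.04,0.06],[0,0,0,0,0,0.066,0.06],[0,0,0,0,0,0.066,0.02],[0,0,0,0,0,0.066,0.01],[0,0,0,0,0,0.066,0.01]]
  force: 40

```text
time: 4.92
eef_pos: [0.3559, 0.2969, 0.0659]
tcp_rot: [0.818, 0.575, 0.004, 0.002]
contact_force: [-0.1, 0.6, -0.5]
opening: 0.286
```

>>> move_arm:
  plan:
    - [[0,0,0,0,0,0,0.01],[0,0,0,0,0,0,0.01],[0,0,0,0,0,-0.04,0.01],[0,0,0,0,0,-0.08,0.01],[0,0,0,0,0,-0.12,0.01]]

```text
time: 5.55
eef_pos: [0.3543, 0.2965, 0.1866]
tcp_rot: [0.818, 0.575, 0.003, 0.002]
contact_force: [1.2, -0.1, -4.1]
opening: 0.285
```

```bash
python3 - <<'E'
from h import *
go((0.5955,0.263,0.2),-20)
ims=snap("d")
cv2.imwrite("pics/d2.png",cv2.resize(ims["scene"][120:320,280:520,::-1],None,fx=2.5,fy=2.5))
E
```

```text
turn [ 0.4 -0.2  0.2] shift [ 0.0503  0.2384 -0.0116] dyaw -0.2
turn [   0.3    0.6 -179.8] shift [ 0.0503  0.2384 -0.0116] dyaw 179.8
turn [   0.3    0.6 -179.8] shift [ 0.0503  0.2384 -0.0116] dyaw -180.2
t 5.55 tcp [0.3543 0.2965 0.1866] yaw -19.8 q [ 0.48 -0.16  2.13 -0.    1.16  0.83] F [ 1.2 -0.1 -4.1] open 0.285
```

View pics/d2.png

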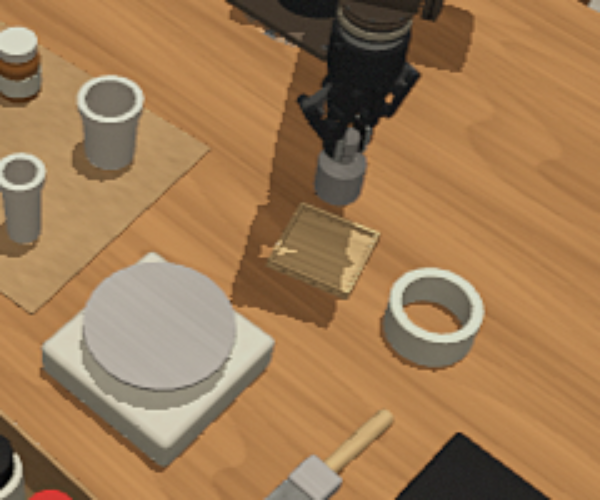

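The scene picture shows the weight lifted clear, hanging upright at (340,180), and the tray empty. Moving to the pan.

>>> move_arm:
  plan:
    - [[0,0,0,0.05,0.238,-0.015,0.01],[0,0,0,0.05,0.238,-0.015,0.01],[0,0,0,0.05,0.238,-0.015,0.01],[0,0,0,0.05,0.238,-0.015,0.01],[0,0,0,0.05,0.238,-0.005,0.01]]

```text
time: 6.28
eef_pos: [0.602, 0.2631, 0.198]
tcp_rot: [0.819, 0.574, 0.01, 0.003]
contact_force: [-1.3, 0.1, -4.7]
opening: 0.285
```

```bash
python3 - <<'E'
from h import *
go((0.5955,0.263,0.146),-20)
ims=snap("e")
t={c:[(np.round(d["centre"],1).tolist(),round(d["p"],2)) for d in cut_out(c,"weight_tray")[:3]] for c in CAL}
print(t)
print(atz("top",t["top"][0][0],.005),atz("scene",t["scene"][0][0],.005))
cv2.imwrite("pics/e2.png",np.hstack([cv2.resize(ims["scene"][120:320,280:440,::-1],None,fx=2.5,fy=2.5),cv2.resize(ims["top"][100:300,180:340,::-1],None,fx=2.5,fy=2.5)]))
E
```

```text
turn [ 0.9 -0.7  0. ] shift [-0.0029 -0.0069  0.0519] dyaw 0.0
turn [   1.1    1.4 -180. ] shift [-0.0029 -0.0069  0.0519] dyaw -180.0
turn [   1.1    1.4 -180. ] shift [-0.0029 -0.0069  0.0519] dyaw 180.0
t 6.28 tcp [0.602  0.2631 0.198 ] yaw -20.0 q [0.26 0.26 1.67 0.   1.19 0.61] F [-1.3  0.1 -4.7] open 0.285
{'scene': [([410.3, 221.1], 0.78), ([403.1, 315.1], 0.28)], 'top': [([281.1, 169.9], 0.22)]}
[0.62273922 0.22465985 0.005     ] [0.34799095 0.29988038 0.005     ]
```

View pics/e2.png

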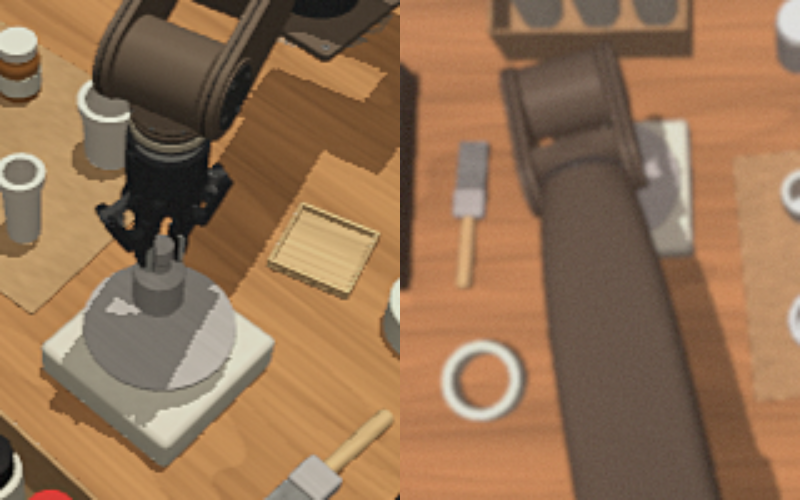

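>>> move_arm:
  plan:
    - [[0.9,-0.7,0,-0.003,-0.007,0.015,0.01],[0.9,-0.7,0,-0.003,-0.007,0.03,0.01],[0.9,-0.7,0,-0.003,-0.007,0.04,0.01],[0.9,-0.7,0,-0.003,-0.007,0.045,0.01],[0.9,-0.7,0,-0.003,-0.007,0.048,0.01]]

```text
time: 7.1
eef_pos: [0.5895, 0.2645, 0.1492]
tcp_rot: [0.818, 0.575, -0.002, -0.001]
contact_force: [0.3, 0.5, -4.6]
opening: 0.288
```

```bash
python3 - <<'E'
from h import *
go((0.5955,0.263,0.146),-20)
E
```

```text
turn [-0.3  0.1  0.2] shift [0.0006 0.0062 0.0031] dyaw -0.2
turn [  -0.2   -0.4 -179.8] shift [0.0006 0.0062 0.0031] dyaw 179.8
turn [  -0.2   -0.4 -179.8] shift [0.0006 0.0062 0.0031] dyaw -180.2
t 7.1 tcp [0.5895 0.2645 0.1492] yaw -19.8 q [0.26 0.3  1.71 0.   1.13 0.61] F [ 0.3  0.5 -4.6] open 0.288
```

>>> move_arm:
  plan:
    - [[0,0,0,0.0005,0.006,0,0.01],[0,0,0,0.0005,0.006,0.002,0.01],[0,0,0,0.0005,0.006,0.004,0.01],[0,0,0,0.0005,0.006,0.006,0.01],[0,0,0,0.0005,0.006,0.007,0.01]]

```text
time: 7.72
eef_pos: [0.5957, 0.263, 0.1428]
tcp_rot: [0.818, 0.575, -0.002, -0.001]
contact_force: [-0.7, 0.8, -1.3]
opening: 0.288
```

>>> move_arm:
  plan:
    - [[0,0,0,0,0,0.001,0.01],[0,0,0,0,0,0.002,0.01],[0,0,0,0,0,0.002,0.05],[0,0,0,0,0,0.002,0.05],[0,0,0,0,0,0.002,0.05]]

```text
time: 8.35
eef_pos: [0.5959, 0.2631, 0.1411]
tcp_rot: [0.818, 0.575, -0.001, -0.001]
contact_force: [-0.3, 0.5, 0.3]
opening: 0.585
```

```bash
python3 - <<'E'
from h import *
go((0.5955,0.263,0.2),-20)
ims=snap("f")
cv2.imwrite("pics/f2.png",cv2.resize(ims["scene"][150:310,280:440,::-1],None,fx=3,fy=3))
E
```

```text
turn [-0.2  0.1  0.2] shift [-0.0003 -0.0005 -0.0589] dyaw -0.2
turn [-1.000e-01 -3.000e-01 -1.798e+02] shift [-0.0003 -0.0005 -0.0589] dyaw 179.8
turn [-1.000e-01 -3.000e-01 -1.798e+02] shift [-0.0003 -0.0005 -0.0589] dyaw -180.2
t 8.35 tcp [0.5959 0.2631 0.1411] yaw -19.8 q [0.26 0.32 1.71 0.   1.12 0.6 ] F [-0.3  0.5  0.3] open 0.585
```

View pics/f2.png

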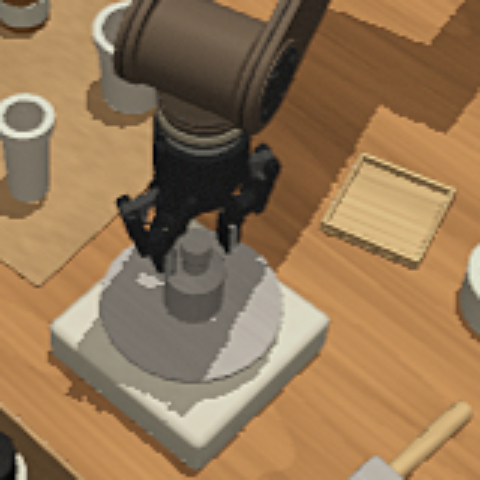

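The weight stands free near the pan's middle at (195,300) in the crop. I'll back off straight up and wait.

>>> move_arm:
  plan:
    - [[0,0,0,0,0,-0.03,0.05],[0,0,0,0,0,-0.06,0.05],[0,0,0,0,0,-0.08,0.05],[0,0,0,0,0,-0.08,0.05],[0,0,0,0,0,-0.08,0.05]]

```text
time: 9.07
eef_pos: [0.5954, 0.2629, 0.2195]
tcp_rot: [0.818, 0.575, -0.003, -0.001]
contact_force: [0.7, 0.3, 0.0]
opening: 0.586
```

>>> move_arm:
  plan:
    - [[0,0,0,0,0,0,0.05],[0,0,0,0,0,0,0.05],[0,0,0,0,0,0,0.05],[0,0,0,0,0,0,0.05],[0,0,0,0,0,0,0.05]]

```text
time: 9.7
eef_pos: [0.5955, 0.2629, 0.2196]
tcp_rot: [0.818, 0.575, -0.002, -0.001]
contact_force: [0.2, -0.3, -1.1]
opening: 0.587
```

```bash
python3 - <<'E'
from h import *
ims=snap("g")
for n,p in (("check_weight",(.5955,.263,.080)),("pan_top",(.5955,.263,.080))):
    d=best("scene",n,proj("scene",[p])[0])
    print(n,d and d["p"], d and fit(n,{"scene":d["pixels"]},p), d and d["pixels"].sum())
d=best("scene","weight_tray",(410,221)); 
k=cv2.convexHull(np.argwhere(d["pixels"])[:,::-1].astype(np.float32)); r=cv2.minAreaRect(k)
m=cv2.moments(k); c=(m["m10"]/m["m00"],m["m01"]/m["m00"]); print("tray hull",c,atz("scene",c,.010))
cv2.imwrite("pics/g2.png",cv2.resize(ims["scene"][150:310,280:440,::-1],None,fx=3,fy=3))
go((0.5955,0.263,0.141),-20)
E
```

```text
check_weight 0.69 (array([0.59367292, 0.26407179]), np.float64(16.766231536865234)) 485
pan_top 0.55 (array([0.5970966 , 0.26581108]), np.float64(479.1416015625)) 1990
tray hull (409.4444958371878, 219.82454517422138) [0.34957751 0.29716641 0.01      ]
turn [-0.3  0.2  0.2] shift [0.0004 0.0004 0.0785] dyaw -0.2
turn [  -0.2   -0.4 -179.8] shift [0.0004 0.0004 0.0785] dyaw 179.8
turn [  -0.2   -0.4 -179.8] shift [0.0004 0.0004 0.0785] dyaw -180.2
t 9.95 tcp [0.5954 0.2629 0.2195] yaw -19.8 q [0.26 0.25 1.65 0.   1.25 0.6 ] F [-0.4 -0.6 -0.3] open 0.583
```

View pics/g2.png

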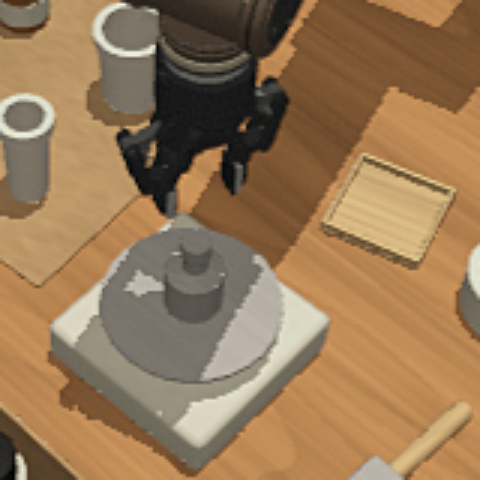

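The weight stands upright at (195,290) in the crop, a few mm from the pan's middle, and has been free for about 2 s. Picking it up again.

>>> move_arm:
  plan:
    - [[0,0,0,0,0,0.04,0.05],[0,0,0,0,0,0.078,0.05],[0,0,0,0,0,0.078,0.05],[0,0,0,0,0,0.078,0.01],[0,0,0,0,0,0.078,0.01]]

```text
time: 10.58
eef_pos: [0.5961, 0.2633, 0.1442]
tcp_rot: [0.818, 0.575, -0.001, -0.001]
contact_force: [-0.4, 0.7, -0.2]
opening: 0.287
```

>>> move_arm:
  plan:
    - [[0,0,0,0,0,0,0.01],[0,0,0,0,0,0,0.01],[0,0,0,0,0,-0.02,0.01],[0,0,0,0,0,-0.05,0.01],[0,0,0,0,0,-0.06,0.01]]

```text
time: 11.2
eef_pos: [0.5977, 0.2636, 0.2074]
tcp_rot: [0.818, 0.575, 0.002, 0.0]
contact_force: [0.8, -0.8, -3.5]
opening: 0.284
```

```bash
python3 - <<'E'
from h import *
go((0.352,0.297,0.15),-20)
E
```

```text
turn [ 0.1 -0.1  0.2] shift [-0.0518 -0.2426  0.0568] dyaw -0.2
turn [   0.2    0.2 -179.8] shift [-0.0518 -0.2426  0.0568] dyaw 179.8
turn [   0.2    0.2 -179.8] shift [-0.0518 -0.2426  0.0568] dyaw -180.2
t 11.2 tcp [0.5977 0.2636 0.2074] yaw -19.8 q [0.26 0.26 1.66 0.   1.22 0.6 ] F [ 0.8 -0.8 -3.5] open 0.284
```

>>> move_arm:
  plan:
    - [[0,0,0,-0.052,-0.243,0,0.01],[0,0,0,-0.052,-0.243,0.0,0.01],[0,0,0,-0.052,-0.243,0.02,0.01],[0,0,0,-0.052,-0.243,0.05,0.01],[0,0,0,-0.052,-0.243,0.08,0.01]]

```text
time: 11.82
eef_pos: [0.348, 0.297, 0.1255]
tcp_rot: [0.817, 0.576, 0.001, -0.0]
contact_force: [1.5, 0.1, -4.9]
opening: 0.284
```

```bash
python3 - <<'E'
from h import *
go((0.352,0.297,0.069),-20)
E
```

```text
turn [ 0.1 -0.1  0.4] shift [0.0012 0.0037 0.0565] dyaw -0.4
turn [ 2.000e-01  1.000e-01 -1.796e+02] shift [0.0012 0.0037 0.0565] dyaw 179.6
turn [ 2.000e-01  1.000e-01 -1.796e+02] shift [0.0012 0.0037 0.0565] dyaw -180.4
t 11.82 tcp [0.348  0.297  0.1255] yaw -19.6 q [ 0.48 -0.09  2.19  0.    1.04  0.83] F [ 1.5  0.1 -4.9] open 0.284
```

>>> move_arm:
  plan:
    - [[0,0,0,0.001,0.003,0.02,0.01],[0,0,0,0.001,0.003,0.04,0.01],[0,0,0,0.001,0.003,0.05,0.01],[0,0,0,0.001,0.003,0.053,0.01],[0,0,0,0.001,0.003,0.055,0.01]]

```text
time: 12.45
eef_pos: [0.3519, 0.2973, 0.0711]
tcp_rot: [0.817, 0.576, 0.002, -0.0]
contact_force: [0.3, 0.6, -4.1]
opening: 0.285
```

>>> move_arm:
  plan:
    - [[0,0,0,0,0,0.001,0.01],[0,0,0,0,0,0.002,0.01],[0,0,0,0,0,0.003,0.01],[0,0,0,0,0,0.004,0.01],[0,0,0,0,0,0.005,0.01]]

```text
time: 13.08
eef_pos: [0.3532, 0.2984, 0.0697]
tcp_rot: [0.817, 0.576, 0.003, -0.0]
contact_force: [-7.2, -2.1, 18.8]
opening: 0.285
```

>>> move_arm:
  plan:
    - [[0,0,0,0,0,-0.001,0.01],[0,0,0,0,0,-0.001,0.04],[0,0,0,0,0,-0.001,0.05],[0,0,0,0,0,-0.001,0.05],[0,0,0,0,0,-0.001,0.05]]

```text
time: 13.7
eef_pos: [0.3532, 0.2984, 0.0706]
tcp_rot: [0.817, 0.576, 0.003, -0.0]
contact_force: [0.1, 0.3, -0.3]
opening: 0.584
```

>>> move_arm:
  plan:
    - [[0,0,0,0,0,-0.03,0.05],[0,0,0,0,0,-0.06,0.05],[0,0,0,0,0,-0.12,0.05],[0,0,0,0.03,0.05,-0.15,0.05],[0,0,0,0.03,0.11,-0.15,0.05]]

```text
time: 14.32
eef_pos: [0.469, 0.2911, 0.2257]
tcp_rot: [0.816, 0.578, 0.007, 0.001]
contact_force: [0.7, 0.5, 0.8]
opening: 0.584
```

```bash
python3 - <<'E'
from h import *
ims=snap("i")
for n,p in (("check_weight",(.353,.297,.005)),("pot_A",(.5865,-.135,.004))):
    ms={}
    for c in CAL:
        d=best(c,n,proj(c,[p])[0])
        if d: ms[c]=d["pixels"]; print(n,c,fit(n,{c:ms[c]},p))
    print(fit(n,ms,p))
cv2.imwrite("pics/i2.png",cv2.resize(ims["scene"][100:310,150:470,::-1],None,fx=2.5,fy=2.5))
go((.5865+.064,-.135,.15),0)
go((.5865,-.135+.06,.15),0)
E
```

```text
check_weight scene (array([0.35344829, 0.30141623]), np.float64(7.0711259841918945))
(array([0.35344829, 0.30141623]), np.float64(7.0711259841918945))
pot_A top (array([ 0.58763196, -0.13748708]), np.float64(23.565391540527344))
(array([ 0.58763196, -0.13748708]), np.float64(23.565391540527344))
turn [  0.1  -0.2 -19.6] shift [-0.3376  0.3169  0.0692] dyaw 19.6
turn [-3.000e-01 -1.000e-01  1.604e+02] shift [-0.3376  0.3169  0.0692] dyaw -160.4
turn [-3.000e-01 -1.000e-01  1.604e+02] shift [-0.3376  0.3169  0.0692] dyaw 199.6
t 14.62 tcp [0.4653 0.2892 0.2201] yaw -19.6 q [0.37 0.01 1.9  0.   1.22 0.71] F [-0.9 -0.3 -0.8] open 0.583
turn [  0.1  -0.2 -19.6] shift [-0.3026  0.2364  0.0693] dyaw 19.6
turn [-3.000e-01 -1.000e-01  1.604e+02] shift [-0.3026  0.2364  0.0693] dyaw -160.4
turn [-3.000e-01 -1.000e-01  1.604e+02] shift [-0.3026  0.2364  0.0693] dyaw 199.6
t 14.62 tcp [0.4653 0.2892 0.2201] yaw -19.6 q [0.37 0.01 1.9  0.   1.22 0.71] F [-0.9 -0.3 -0.8] open 0.583
```

View pics/i2.png

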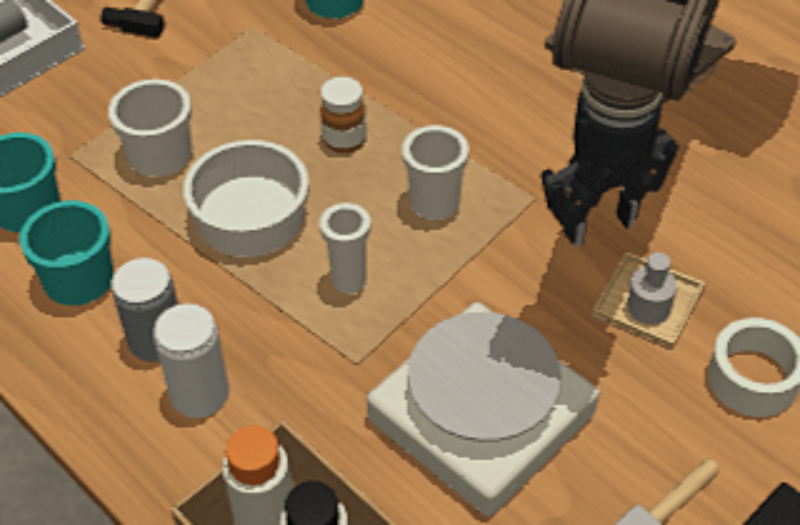

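The check weight is back upright in its tray at (655,290), and all pots look undisturbed. Now pot A, gripping its rim on the robot's side without turning the wrist.

```bash
python3 - <<'E'
from h import *
go((.5207,-.111,.2),-20)
E
```

```text
turn [ 0.  -0.2  0.4] shift [-0.3584  0.1866  0.0191] dyaw -0.4
turn [ 3.000e-01  1.000e-01 -1.796e+02] shift [-0.3584  0.1866  0.0191] dyaw 179.6
turn [ 3.000e-01  1.000e-01 -1.796e+02] shift [-0.3584  0.1866  0.0191] dyaw -180.4
t 14.62 tcp [0.4653 0.2892 0.2201] yaw -19.6 q [0.37 0.01 1.9  0.   1.22 0.71] F [-0.9 -0.3 -0.8] open 0.583
```

>>> move_arm:
  plan:
    - [[0,0,0,-0.358,0.187,0.02,0.04],[0,0,0,-0.358,0.187,0.02,0.04],[0,0,0,-0.358,0.187,0.02,0.04],[0,0,0,-0.358,0.187,0.02,0.04],[0,0,0,-0.358,0.187,0.02,0.04]]

```text
time: 15.25
eef_pos: [0.5078, -0.0206, 0.2039]
tcp_rot: [0.817, 0.577, 0.002, -0.001]
contact_force: [0.4, 1.5, 0.1]
opening: 0.471
```

```bash
python3 - <<'E'
from h import *
go((.5207,-.111,.1),-20)
E
```

```text
turn [ 0.1 -0.2  0.5] shift [-0.0813  0.0422  0.1036] dyaw -0.5
turn [ 3.000e-01  1.000e-01 -1.795e+02] shift [-0.0813  0.0422  0.1036] dyaw 179.5
turn [ 3.000e-01  1.000e-01 -1.795e+02] shift [-0.0813  0.0422  0.1036] dyaw -180.5
t 15.25 tcp [ 0.5078 -0.0206  0.2039] yaw -19.5 q [-0.24 -0.06  2.01  0.    1.19  0.1 ] F [0.4 1.5 0.1] open 0.471
```

>>> move_arm:
  plan:
    - [[0,0,0,-0.04,0.021,0.04,0.04],[0,0,0,-0.081,0.042,0.08,0.04],[0,0,0,-0.081,0.042,0.104,0.04],[0,0,0,-0.081,0.042,0.104,0.04],[0,0,0,-0.081,0.042,0.104,0.04]]

```text
time: 15.88
eef_pos: [0.5209, -0.1098, 0.1007]
tcp_rot: [0.816, 0.578, 0.002, -0.0]
contact_force: [-1.1, -0.6, -0.2]
opening: 0.465
```

```bash
python3 - <<'E'
from h import *
ims=snap("j")
for n,p in (("pot_A",(.5865,-.135,.004)),):
    ms={}
    for c in CAL:
        d=best(c,n,proj(c,[p])[0])
        if d: ms[c]=d["pixels"]; print(n,c,fit(n,{c:ms[c]},p))
cv2.imwrite("pics/j2.png",cv2.resize(ims["scene"][60:240,160:360,::-1],None,fx=3,fy=3))
go((.5207,-.111,.035),-20)
E
```

```text
pot_A scene (array([ 0.61910598, -0.15273416]), np.float64(23.39634132385254))
pot_A top (array([ 0.64113595, -0.15875857]), np.float64(927.4509887695312))
turn [ 0.2 -0.2  0.6] shift [-0.0011 -0.0007  0.0662] dyaw -0.6
turn [   0.3    0.3 -179.4] shift [-0.0011 -0.0007  0.0662] dyaw 179.4
turn [   0.3    0.3 -179.4] shift [-0.0011 -0.0007  0.0662] dyaw -180.6
t 16.07 tcp [ 0.5214 -0.1103  0.1012] yaw -19.4 q [-0.4   0.12  2.03  0.    0.99 -0.06] F [-0.7 -0.4  1.3] open 0.47
```

View pics/j2.png

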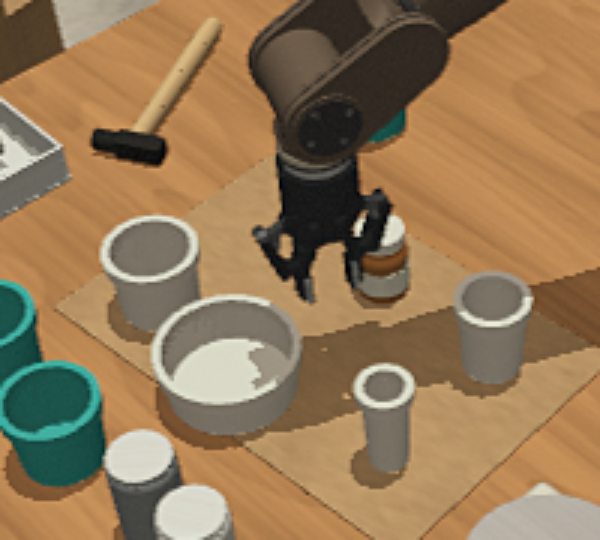

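Pot A has been knocked: it now stands at about (.619,-.155), at (227,365) in the crop. I'll re-aim there.

```bash
python3 - <<'E'
from h import *
go((.5528,-.1316,.09),-20)
E
```

```text
turn [ 0.2 -0.2  0.6] shift [-0.0097  0.0366  0.0113] dyaw -0.6
turn [   0.3    0.3 -179.4] shift [-0.0097  0.0366  0.0113] dyaw 179.4
turn [   0.3    0.3 -179.4] shift [-0.0097  0.0366  0.0113] dyaw -180.6
t 16.07 tcp [ 0.5214 -0.1103  0.1012] yaw -19.4 q [-0.4   0.12  2.03  0.    0.99 -0.06] F [-0.7 -0.4  1.3] open 0.47
```

>>> move_arm:
  plan:
    - [[0.2,-0.2,0,-0.01,0.0366,0,0.04],[0.2,-0.2,0,-0.01,0.0366,0,0.04],[0.2,-0.2,0,-0.01,0.0366,0.005,0.04],[0.2,-0.2,0,-0.01,0.0366,0.01,0.04],[0.2,-0.2,0,-0.01,0.0366,0.01,0.04]]

```text
time: 16.7
eef_pos: [0.5516, -0.1312, 0.0903]
tcp_rot: [0.816, 0.578, -0.0, -0.001]
contact_force: [0.5, -0.7, -0.1]
opening: 0.471
```

```bash
python3 - <<'E'
from h import *
ims=snap("k")
n,p=("pot_A",(.619,-.153,.004))
d=best("scene",n,proj("scene",[p])[0]); print(fit(n,{"scene":d["pixels"]},p))
cv2.imwrite("pics/k2.png",cv2.resize(ims["scene"][60:240,160:360,::-1],None,fx=3,fy=3))
go((.5528,-.1316,.035),-20)
E
```

```text
(array([ 0.62041128, -0.15272583]), np.float64(68.66397094726562))
turn [ 0.  -0.   0.6] shift [0.0003 0.0002 0.0563] dyaw -0.6
turn [   0.     0.  -179.4] shift [0.0003 0.0002 0.0563] dyaw 179.4
turn [   0.     0.  -179.4] shift [0.0003 0.0002 0.0563] dyaw -180.6
t 16.85 tcp [ 0.5525 -0.1318  0.0913] yaw -19.4 q [-0.41  0.21  1.94  0.    0.99 -0.07] F [0.4 0.3 0.8] open 0.473
```

View pics/k2.png

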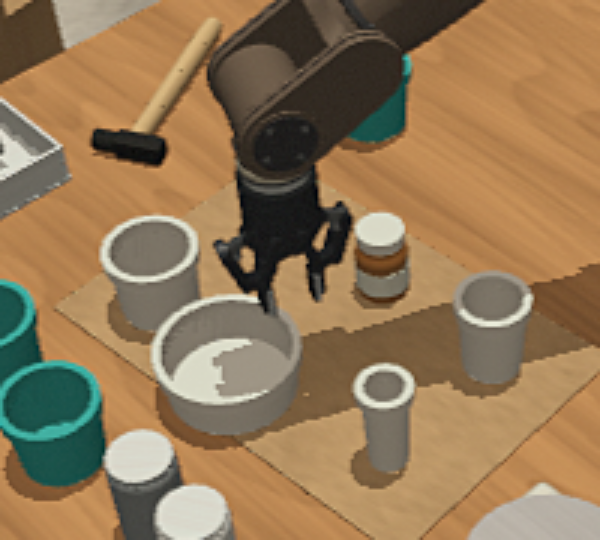

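The fingers straddle A's near rim at about (292,312), one over the inside and one outside. Descending.

>>> move_arm:
  plan:
    - [[0,0,0,0,0,0.02,0.04],[0,0,0,0,0,0.04,0.04],[0,0,0,0,0,0.056,0.04],[0,0,0,0,0,0.056,0.02],[0,0,0,0,0,0.056,0.0]]
  force: 60

```text
time: 17.48
eef_pos: [0.553, -0.1316, 0.0356]
tcp_rot: [0.816, 0.578, 0.001, 0.0]
contact_force: [-1.9, 4.1, 7.1]
opening: 0.099
```

>>> move_arm:
  plan:
    - [[0,0,0,0,0,0,0],[0,0,0,0,0,0,0],[0,0,0,0,0,-0.01,0],[0,0,0,0,0,-0.02,0],[0,0,0,0,0,-0.03,0]]

```text
time: 18.1
eef_pos: [0.5526, -0.1317, 0.066]
tcp_rot: [0.816, 0.578, 0.0, -0.0]
contact_force: [0.3, 0.3, -2.1]
opening: 0.088
```

```bash
python3 - <<'E'
from h import *
ims=snap("l")
cv2.imwrite("pics/l2.png",cv2.resize(ims["scene"][60:240,160:360,::-1],None,fx=3,fy=3))
go((.5207,-.111,.2),-20)
E
```

```text
turn [ 0.2 -0.   0.6] shift [ 0.009  -0.0378 -0.133 ] dyaw -0.6
turn [   0.     0.3 -179.4] shift [ 0.009  -0.0378 -0.133 ] dyaw 179.4
turn [   0.     0.3 -179.4] shift [ 0.009  -0.0378 -0.133 ] dyaw -180.6
t 18.2 tcp [ 0.5538 -0.1322  0.0672] yaw -19.4 q [-0.41  0.25  1.95  0.    0.94 -0.07] F [-0.4  0.4 -0.7] open 0.091
```

View pics/l2.png

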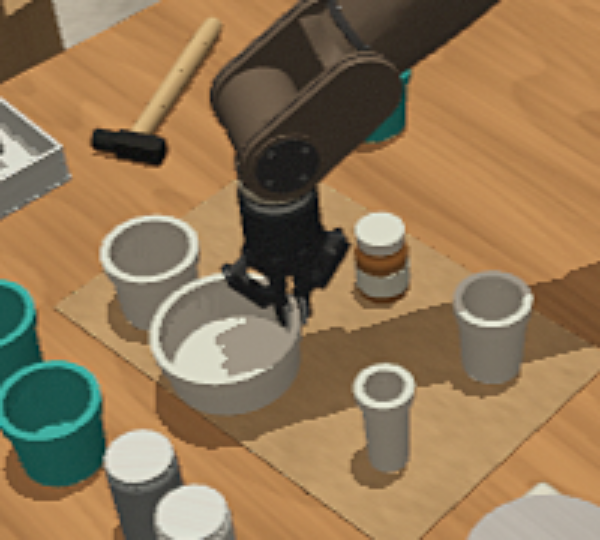

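Pot A hangs level in the grip, at (225,340) in the crop. Lifting and carrying it to the pan.

>>> move_arm:
  plan:
    - [[0,0,0,0,0,-0.03,0],[0,0,0,0,0,-0.07,0],[0,0,0,0,0,-0.11,0],[0,0,0,0,0,-0.14,0],[0,0,0,0,0,-0.14,0]]

```text
time: 18.82
eef_pos: [0.5548, -0.1328, 0.2101]
tcp_rot: [0.816, 0.578, 0.003, 0.004]
contact_force: [0.3, -0.1, -1.6]
opening: 0.09
```

```bash
python3 - <<'E'
from h import *
ims=snap("m")
s=get_state(); z=s["eef_pos"][2]-.0316
p=(s["eef_pos"][0]+.0658,s["eef_pos"][1]-.0239,z)
d=best("scene","pot_A",proj("scene",[p])[0]); 
if d: f=fit("pot_A",{"scene":d["pixels"]},p); print(p,f,f[0]-s["eef_pos"][:2])
cv2.imwrite("pics/m2.png",cv2.resize(ims["scene"][20:220,160:400,::-1],None,fx=2.5,fy=2.5))
go((.5297,.287,.2),-20)
E
```

```text
(np.float64(0.6184180044314637), np.float64(-0.15572199521757274), np.float64(0.1742054129433112)) (array([ 0.61834513, -0.15508845]), np.float64(191.8221893310547)) [ 0.06572712 -0.02326646]
turn [-0.  -0.   0.6] shift [ 0.3873 -0.1605  0.0051] dyaw -0.6
turn [ 1.000e-01 -0.000e+00 -1.794e+02] shift [ 0.3873 -0.1605  0.0051] dyaw 179.4
turn [ 1.000e-01 -0.000e+00 -1.794e+02] shift [ 0.3873 -0.1605  0.0051] dyaw -180.6
t 18.98 tcp [ 0.5522 -0.1316  0.2049] yaw -19.4 q [-0.41  0.07  1.87  0.    1.2  -0.07] F [ 0.3  0.2 -2.2] open 0.087
```

View pics/m2.png

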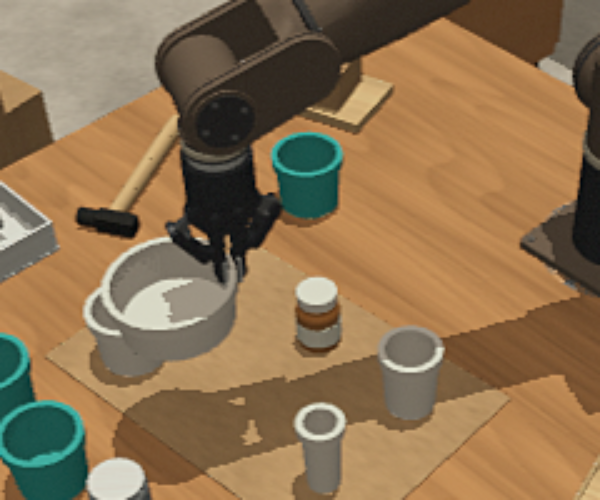

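Pot A is held level at (170,295), well clear. Carrying on.

>>> move_arm:
  plan:
    - [[0,0,0,0.387,-0.16,0,0],[0,0,0,0.387,-0.16,0,0],[0,0,0,0.387,-0.16,0,0],[0,0,0,0.387,-0.16,0,0],[0,0,0,0.387,-0.16,0,0]]

```text
time: 19.6
eef_pos: [0.5344, 0.1817, 0.203]
tcp_rot: [0.816, 0.578, -0.002, -0.001]
contact_force: [0.9, -2.0, -0.7]
opening: 0.085
```

```bash
python3 - <<'E'
from h import *
go((.5297,.287,.15),-20)
E
```

```text
turn [-0.2  0.1  0.6] shift [ 0.0978 -0.0393  0.0531] dyaw -0.6
turn [-1.000e-01 -3.000e-01 -1.794e+02] shift [ 0.0978 -0.0393  0.0531] dyaw 179.4
turn [-1.000e-01 -3.000e-01 -1.794e+02] shift [ 0.0978 -0.0393  0.0531] dyaw -180.6
t 19.6 tcp [0.5344 0.1817 0.203 ] yaw -19.4 q [0.15 0.07 1.88 0.   1.2  0.49] F [ 0.9 -2.  -0.7] open 0.085
```

>>> move_arm:
  plan:
    - [[0,0,0,0.05,-0.02,0.01,0],[0,0,0,0.0978,-0.039,0.03,0],[0,0,0,0.0978,-0.039,0.05,0],[0,0,0,0.0978,-0.039,0.06,0],[0,0,0,0.0978,-0.039,0.06,0]]

```text
time: 20.23
eef_pos: [0.5292, 0.2854, 0.1411]
tcp_rot: [0.817, 0.577, -0.003, -0.002]
contact_force: [-0.7, 0.0, -0.8]
opening: 0.083
```

```bash
python3 - <<'E'
from h import *
ims=snap("n")
s=get_state(); z=s["eef_pos"][2]-.0316
p=(s["eef_pos"][0]+.0658,s["eef_pos"][1]-.0239,z)
d=best("scene","pot_A",proj("scene",[p])[0]); 
if d: f=fit("pot_A",{"scene":d["pixels"]},p); print(p,f,f[0]-s["eef_pos"][:2])
cv2.imwrite("pics/n2.png",np.hstack([cv2.resize(ims["scene"][120:320,260:420,::-1],None,fx=2.5,fy=2.5),cv2.resize(ims["top"][100:300,180:340,::-1],None,fx=2.5,fy=2.5)]))
go((.5297,.287,.1166),-20)
E
```

```text
(np.float64(0.5963757744265383), np.float64(0.26188964684592464), np.float64(0.11181747272840507)) (array([0.5982005 , 0.26492128]), np.float64(247.226806640625)) [ 0.06762473 -0.02086837]
turn [-0.1  0.   0.5] shift [ 0.0006 -0.0014  0.0274] dyaw -0.5
turn [  -0.    -0.2 -179.5] shift [ 0.0006 -0.0014  0.0274] dyaw 179.5
turn [  -0.    -0.2 -179.5] shift [ 0.0006 -0.0014  0.0274] dyaw -180.5
t 20.38 tcp [0.5309 0.286  0.144 ] yaw -19.5 q [0.33 0.22 1.83 0.   1.1  0.67] F [-0.1 -0.5 -0.4] open 0.09
```

View pics/n2.png

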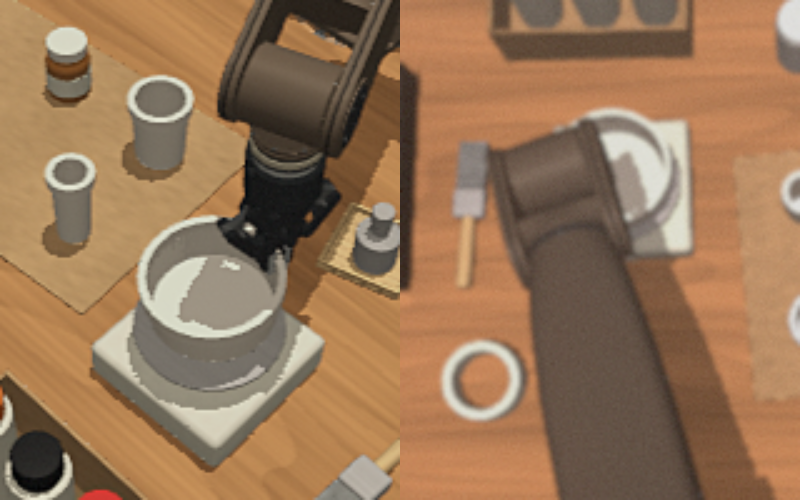

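Pot A is centred over the pan within a couple of mm. Lowering gently.

>>> move_arm:
  plan:
    - [[0,0,0,0,-0.002,0.008,0],[0,0,0,0,-0.003,0.015,0],[0,0,0,0,-0.003,0.021,0],[0,0,0,0,-0.003,0.025,0],[0,0,0,0,-0.003,0.027,0]]

```text
time: 21.0
eef_pos: [0.5281, 0.2874, 0.1173]
tcp_rot: [0.817, 0.577, -0.0, -0.001]
contact_force: [-2.5, 2.4, 1.9]
opening: 0.09
```

>>> move_arm:
  plan:
    - [[0,0,0,0,0,0,0],[0,0,0,0,0,0.001,0],[0,0,0,0,0,0.002,0],[0,0,0,0,0,0.002,0],[0,0,0,0,0,0.002,0]]

```text
time: 21.62
eef_pos: [0.5283, 0.2876, 0.1156]
tcp_rot: [0.817, 0.577, -0.0, -0.001]
contact_force: [-1.8, 1.6, 3.0]
opening: 0.09
```

>>> move_arm:
  plan:
    - [[0,0,0,0,0,-0.001,0.03],[0,0,0,0,0,-0.001,0.035],[0,0,0,0,0,-0.001,0.035],[0,0,0,0,0,-0.03,0.035],[0,0,0,0,0,-0.07,0.035]]

```text
time: 22.25
eef_pos: [0.5273, 0.2869, 0.1844]
tcp_rot: [0.817, 0.577, -0.002, -0.001]
contact_force: [1.0, 0.6, 0.2]
opening: 0.408
```

>>> move_arm:
  plan:
    - [[0,0,0,0,-0.02,-0.05,0.035],[0,0,0,0,-0.05,-0.06,0.035],[0,0,0,-0.06,-0.05,-0.06,0.035],[0,0,0,-0.12,-0.05,-0.06,0.035],[0,0,0,-0.17,-0.05,-0.06,0.035]]

```text
time: 22.88
eef_pos: [0.4226, 0.142, 0.2448]
tcp_rot: [0.817, 0.577, -0.002, -0.001]
contact_force: [1.2, -0.5, 0.0]
opening: 0.412
```

```bash
cat >> h.py <<'E'
def measure(ini):
    out={}
    for n,p in ini.items():
        ms={}
        for c in CAL:
            d=best(c,n,proj(c,[p])[0])
            if d is not None: ms[c]=d["pixels"]; a=fit(n,{c:ms[c]},p); print(n,c,round(d["p"],2),np.round(a[0],4),round(a[1]))
        if ms: a=fit(n,ms,p); print("   ",n,np.round(a[0],4),round(a[1]))
E
python3 - <<'E'
from h import *
ims=snap("o")
measure({"pot_A":(.5955,.263,.083),"pot_C":(.599,-.302,.004)})
cv2.imwrite("pics/o2.png",cv2.resize(ims["scene"][100:310,150:470,::-1],None,fx=2.5,fy=2.5))
go((.599,-.302,.2),-20)
E
```

```text
pot_A scene 0.87 [0.5899 0.2637] 46
pot_A top 0.98 [0.5935 0.2611] 62
    pot_A [0.591 0.263] 122
pot_C scene 0.68 [ 0.5993 -0.2974] 9
pot_C top 0.65 [ 0.5994 -0.3018] 22
    pot_C [ 0.5988 -0.3   ] 39
turn [-0.2  0.1  0.5] shift [-0.3618  0.3141  0.0443] dyaw -0.5
turn [-1.000e-01 -4.000e-01 -1.795e+02] shift [-0.3618  0.3141  0.0443] dyaw 179.5
turn [-1.000e-01 -4.000e-01 -1.795e+02] shift [-0.3618  0.3141  0.0443] dyaw -180.5
t 23.18 tcp [0.424  0.144  0.2451] yaw -19.5 q [ 0.1  -0.25  2.09  0.    1.3   0.44] F [ 0.4  0.4 -0.5] open 0.408
```

View pics/o2.png

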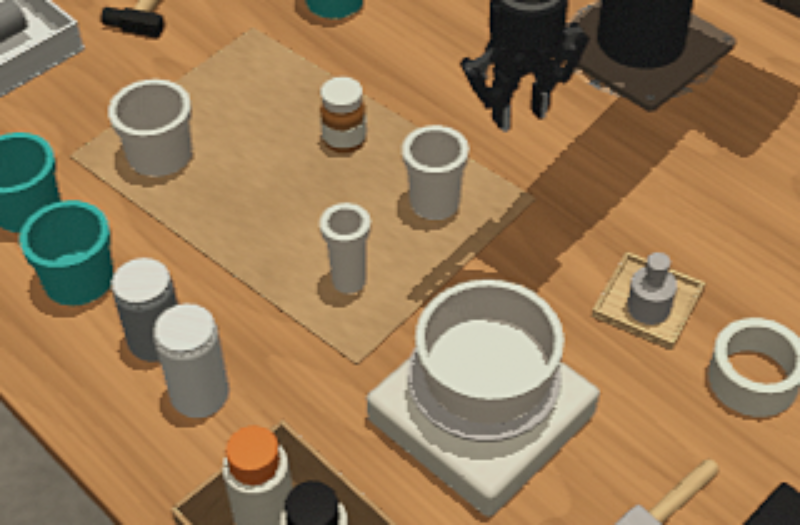

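Pot A stands on the pan, about 4 mm off centre at most, at (487,360) in the crop; everything else is in place. Next is pot C.

```bash
python3 - <<'E'
from h import *
go((.5558,-.2853,.22),-20)
E
```

```text
turn [-0.2  0.1  0.5] shift [-0.3606  0.2677  0.0245] dyaw -0.5
turn [-1.000e-01 -4.000e-01 -1.795e+02] shift [-0.3606  0.2677  0.0245] dyaw 179.5
turn [-1.000e-01 -4.000e-01 -1.795e+02] shift [-0.3606  0.2677  0.0245] dyaw -180.5
t 23.18 tcp [0.424  0.144  0.2451] yaw -19.5 q [ 0.1  -0.25  2.09  0.    1.3   0.44] F [ 0.4  0.4 -0.5] open 0.408
```

>>> move_arm:
  plan:
    - [[0,0,0,-0.361,0.268,0.02,0.04],[0,0,0,-0.361,0.268,0.02,0.04],[0,0,0,-0.361,0.268,0.02,0.04],[0,0,0,-0.361,0.268,0.02,0.04],[0,0,0,-0.361,0.268,0.02,0.04]]

```text
time: 23.8
eef_pos: [0.5171, -0.156, 0.2305]
tcp_rot: [0.816, 0.578, -0.002, -0.001]
contact_force: [1.0, 0.8, 0.6]
opening: 0.469
```

```bash
python3 - <<'E'
from h import *
go((.5558,-.2853,.12),-20)
E
```

```text
turn [-0.2  0.1  0.6] shift [-0.109   0.0799  0.1102] dyaw -0.6
turn [-1.000e-01 -4.000e-01 -1.794e+02] shift [-0.109   0.0799  0.1102] dyaw 179.4
turn [-1.000e-01 -4.000e-01 -1.794e+02] shift [-0.109   0.0799  0.1102] dyaw -180.6
t 23.8 tcp [ 0.5171 -0.156   0.2305] yaw -19.4 q [-0.48 -0.01  1.91 -0.    1.25 -0.14] F [1.  0.8 0.6] open 0.469
```

>>> move_arm:
  plan:
    - [[0,0,0,-0.045,0.033,0.02,0.04],[0,0,0,-0.09,0.066,0.05,0.04],[0,0,0,-0.109,0.08,0.09,0.04],[0,0,0,-0.109,0.08,0.11,0.04],[0,0,0,-0.109,0.08,0.11,0.04]]

```text
time: 24.42
eef_pos: [0.5552, -0.2832, 0.1176]
tcp_rot: [0.816, 0.578, -0.002, -0.004]
contact_force: [-0.8, -0.3, -1.3]
opening: 0.465
```

```bash
python3 - <<'E'
from h import *
ims=snap("p")
measure({"pot_C":(.599,-.301,.004)})
cv2.imwrite("pics/p2.png",cv2.resize(ims["scene"][40:220,130:330,::-1],None,fx=3,fy=3))
go((.5558,-.2853,.059),-20)
E
```

```text
pot_C scene 0.83 [ 0.6004 -0.2974] 22
    pot_C [ 0.6004 -0.2974] 22
turn [-0.   0.1  0.7] shift [-0.0007 -0.0011  0.0636] dyaw -0.7
turn [  -0.2   -0.  -179.3] shift [-0.0007 -0.0011  0.0636] dyaw 179.3
turn [  -0.2   -0.  -179.3] shift [-0.0007 -0.0011  0.0636] dyaw -180.7
t 24.62 tcp [ 0.5572 -0.2849  0.1226] yaw -19.3 q [-0.63  0.29  1.78 -0.    1.07 -0.3 ] F [-0.   0.9 -0.4] open 0.47
```

View pics/p2.png

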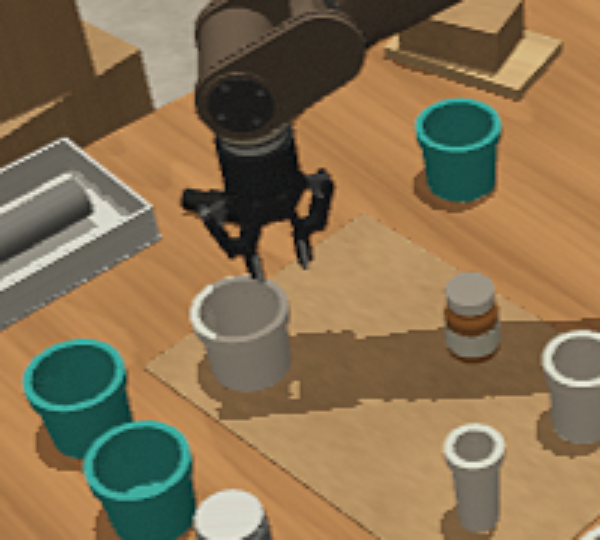

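Pot C is unmoved at (240,330), and the fingers sit above its near rim. Descending to grip.

>>> move_arm:
  plan:
    - [[0,0,0,0,0,0.02,0.04],[0,0,0,0,-0.001,0.045,0.04],[0,0,0,0,-0.001,0.063,0.04],[0,0,0,0,-0.001,0.063,0.02],[0,0,0,0,-0.001,0.063,0.0]]
  force: 60

```text
time: 25.25
eef_pos: [0.5569, -0.2851, 0.0607]
tcp_rot: [0.816, 0.578, -0.001, 0.001]
contact_force: [-1.5, -0.4, 6.4]
opening: 0.091
```

>>> move_arm:
  plan:
    - [[0,0,0,0,0,0,0],[0,0,0,0,0,0,0],[0,0,0,0,0,-0.03,0],[0,0,0,0,0,-0.08,0],[0,0,0,0,0,-0.13,0]]

```text
time: 25.88
eef_pos: [0.5559, -0.2843, 0.1909]
tcp_rot: [0.816, 0.578, -0.001, -0.0]
contact_force: [0.1, -0.3, -0.5]
opening: 0.089
```

>>> move_arm:
  plan:
    - [[0,0,0,0,0,-0.03,0],[0,0,0,0,0,-0.06,0],[0,0,0,0,0,-0.06,0],[0,0,0,0,0,-0.06,0],[0,0,0,0,0,-0.06,0]]

```text
time: 26.5
eef_pos: [0.5551, -0.2836, 0.2483]
tcp_rot: [0.816, 0.578, -0.002, -0.002]
contact_force: [-0.5, -0.1, -1.6]
opening: 0.087
```

```bash
python3 - <<'E'
from h import *
ims=snap("q")
s=get_state()["eef_pos"]; measure({"pot_C":(s[0]+.0432,s[1]-.0157,s[2]-.055)}); print((s[0]+.0432,s[1]-.0157,s[2]-.055))
cv2.imwrite("pics/q2.png",cv2.resize(ims["scene"][0:180,130:330,::-1],None,fx=3,fy=3))
go((.592-.0432,.263+.0157,.25),-20)
E
```

```text
pot_C scene 0.59 [ 0.5999 -0.288 ] 87
pot_C top 0.79 [ 0.704  -0.2913] 241
    pot_C [ 0.6113 -0.2768] 1863
(np.float64(0.59863431885912), np.float64(-0.2994898142589986), np.float64(0.1939932123451203))
turn [-0.2  0.1  0.7] shift [ 5.287e-01 -1.928e-01 -2.000e-04] dyaw -0.7
turn [-1.000e-01 -3.000e-01 -1.793e+02] shift [ 5.287e-01 -1.928e-01 -2.000e-04] dyaw 179.3
turn [-1.000e-01 -3.000e-01 -1.793e+02] shift [ 5.287e-01 -1.928e-01 -2.000e-04] dyaw -180.7
t 26.7 tcp [ 0.5557 -0.284   0.2498] yaw -19.3 q [-0.63  0.16  1.69 -0.    1.29 -0.3 ] F [-0.6 -0.2 -1.2] open 0.087
```

View pics/q2.png

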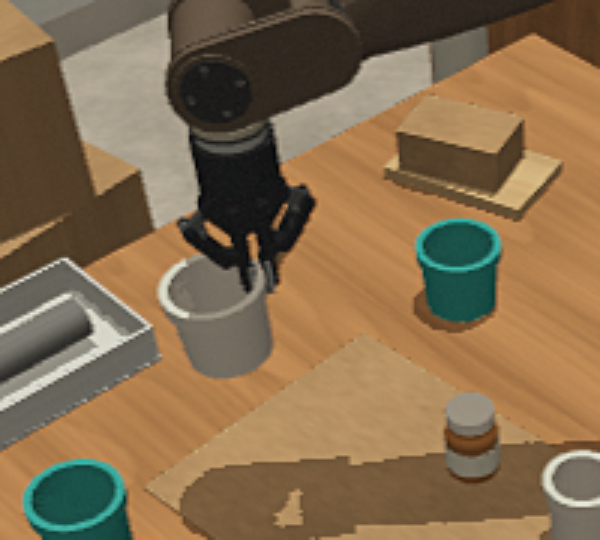

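C is held upright at (215,315). Carrying it to the pan at 0.25 m.

>>> move_arm:
  plan:
    - [[0,0,0,0.529,-0.193,0,0],[0,0,0,0.529,-0.193,0,0],[0,0,0,0.529,-0.193,0,0],[0,0,0,0.529,-0.193,0,0],[0,0,0,0.529,-0.193,0,0]]

```text
time: 27.32
eef_pos: [0.5517, 0.0302, 0.2503]
tcp_rot: [0.816, 0.578, -0.001, -0.001]
contact_force: [0.8, -0.3, -1.2]
opening: 0.095
```

```bash
python3 - <<'E'
from h import *
go((.592-.0432,.263+.0157,.25),-20)
E
```

```text
turn [-0.2  0.1  0.7] shift [ 0.2335 -0.085   0.0004] dyaw -0.7
turn [-1.000e-01 -3.000e-01 -1.793e+02] shift [ 0.2335 -0.085   0.0004] dyaw 179.3
turn [-1.000e-01 -3.000e-01 -1.793e+02] shift [ 0.2335 -0.085   0.0004] dyaw -180.7
t 27.32 tcp [0.5517 0.0302 0.2503] yaw -19.3 q [-0.13  0.    1.86 -0.    1.28  0.21] F [ 0.8 -0.3 -1.2] open 0.095
```

>>> move_arm:
  plan:
    - [[0,0,0,0.058,-0.021,0,0],[0,0,0,0.115,-0.042,0,0],[0,0,0,0.17,-0.062,0,0],[0,0,0,0.22,-0.08,0,0],[0,0,0,0.2335,-0.085,0.0,0]]

```text
time: 27.95
eef_pos: [0.5481, 0.2816, 0.25]
tcp_rot: [0.815, 0.58, -0.001, -0.001]
contact_force: [0.2, -0.8, -2.0]
opening: 0.089
```

```bash
python3 - <<'E'
from h import *
ims=snap("r")
s=get_state()["eef_pos"]; measure({"pot_C":(s[0]+.0432,s[1]-.0157,s[2]-.055),"pot_A":(.592,.263,.083)}); print((s[0]+.0432,s[1]-.0157,s[2]-.055))
cv2.imwrite("pics/r2.png",np.hstack([cv2.resize(ims["scene"][90:310,260:440,::-1],None,fx=2.2,fy=2.2),cv2.resize(ims["top"][80:300,180:360,::-1],None,fx=2.2,fy=2.2)]))
go((.592-.0432,.263+.0157,.15),-20)
E
```

```text
pot_C scene 0.98 [0.5932 0.2708] 296
pot_C top 0.62 [0.5962 0.2378] 667
    pot_C [0.5925 0.2673] 1048
pot_A scene 0.82 [0.5941 0.2661] 683
pot_A top 0.94 [0.5887 0.2358] 1108
    pot_A [0.5915 0.2615] 1884
(np.float64(0.591617925890744), np.float64(0.2640759012219627), np.float64(0.1949044909278664))
turn [-0.2  0.1  0.5] shift [ 0.0015 -0.0005  0.1003] dyaw -0.5
turn [-1.000e-01 -3.000e-01 -1.795e+02] shift [ 0.0015 -0.0005  0.1003] dyaw 179.5
turn [-1.000e-01 -3.000e-01 -1.795e+02] shift [ 0.0015 -0.0005  0.1003] dyaw -180.5
t 28.25 tcp [0.5491 0.2771 0.2503] yaw -19.5 q [0.3  0.14 1.71 0.   1.29 0.64] F [ 0.1 -0.8 -1.3] open 0.094
```

View pics/r2.png

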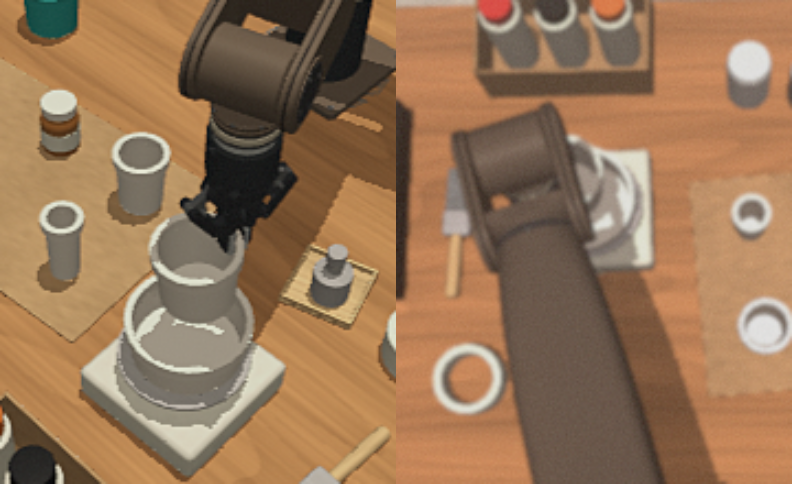

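C is centred above A with plenty of play. Lowering.

>>> move_arm:
  plan:
    - [[0,0,0,0.001,0,0.025,0],[0,0,0,0.001,0,0.05,0],[0,0,0,0.001,0,0.075,0],[0,0,0,0.001,0,0.093,0],[0,0,0,0.001,0,0.1,0]]

```text
time: 28.88
eef_pos: [0.5488, 0.277, 0.149]
tcp_rot: [0.817, 0.577, -0.002, -0.001]
contact_force: [0.0, -0.7, -0.3]
opening: 0.088
```

>>> move_arm:
  plan:
    - [[0,0,0,0,0,0,0],[0,0,0,0,0,0.002,0],[0,0,0,0,0,0.003,0],[0,0,0,0,0,0.004,0],[0,0,0,0,0,0.005,0]]

```text
time: 29.5
eef_pos: [0.5491, 0.2773, 0.1448]
tcp_rot: [0.817, 0.577, -0.002, -0.001]
contact_force: [-0.8, 0.2, 1.8]
opening: 0.086
```

>>> move_arm:
  plan:
    - [[0,0,0,0,0,0.001,0],[0,0,0,0,0,0.001,0.015],[0,0,0,0,0,0.001,0.028],[0,0,0,0,0,0,0.028],[0,0,0,0,0,-0.01,0.028]]

```text
time: 30.12
eef_pos: [0.5486, 0.277, 0.1541]
tcp_rot: [0.817, 0.577, -0.003, -0.001]
contact_force: [-0.1, -0.1, -0.4]
opening: 0.327
```

>>> move_arm:
  plan:
    - [[0,0,0,0,0,-0.04,0.028],[0,0,0,0,0,-0.09,0.03],[0,0,0,0,0,-0.1,0.04],[0,0,0,-0.06,-0.02,-0.1,0.04],[0,0,0,-0.11,-0.05,-0.1,0.04]]

```text
time: 30.75
eef_pos: [0.4644, 0.189, 0.2541]
tcp_rot: [0.817, 0.577, -0.003, -0.001]
contact_force: [1.1, -0.8, 0.1]
opening: 0.47
```

```bash
python3 - <<'E'
from h import *
ims=snap("s")
measure({"pot_C":(.592,.263,.086),"pot_A":(.592,.263,.081),"pot_D":(.409,.007,.004)})
cv2.imwrite("pics/s2.png",cv2.resize(ims["scene"][100:310,150:470,::-1],None,fx=2.5,fy=2.5))
go((.409+.035,.007,.2),-20)
E
```

```text
pot_C scene 0.69 [0.5866 0.2635] 48
pot_C top 0.75 [0.6005 0.2655] 362
    pot_C [0.5894 0.2638] 448
pot_A scene 0.58 [0.5942 0.2657] 1418
pot_A top 0.97 [0.6072 0.2665] 1245
    pot_A [0.5971 0.2657] 2691
pot_D scene 0.8 [0.4101 0.0098] 13
pot_D top 0.55 [0.4103 0.0073] 5
    pot_D [0.4099 0.0085] 21
turn [-0.3  0.2  0.5] shift [-0.1805  0.0405  0.0555] dyaw -0.5
turn [  -0.2   -0.4 -179.5] shift [-0.1805  0.0405  0.0555] dyaw 179.5
turn [  -0.2   -0.4 -179.5] shift [-0.1805  0.0405  0.0555] dyaw -180.5
t 31.15 tcp [0.4664 0.1908 0.2552] yaw -19.5 q [ 0.19 -0.11  1.96 -0.    1.3   0.53] F [ 0.5 -0.9 -0.4] open 0.469
```

View pics/s2.png

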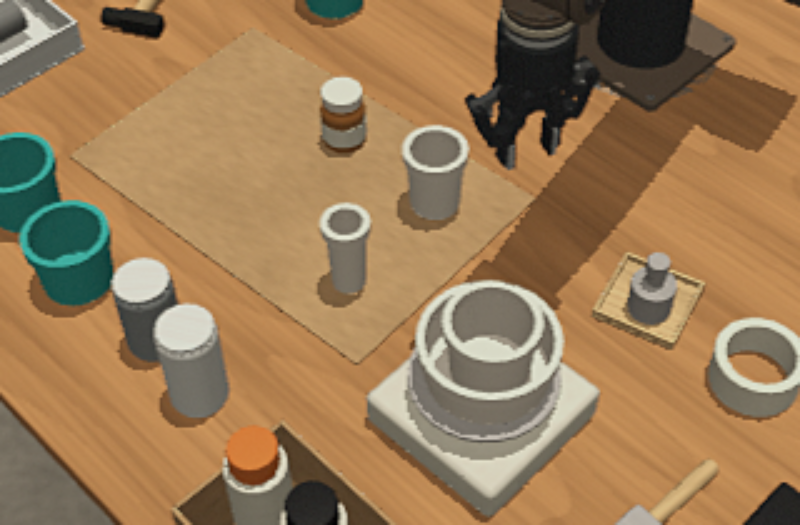

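C is nested in A at (492,330) in the crop. Overlaying model rims to get its centre accurately.

```bash
cat >> h.py <<'E'
def rimfit(c,im,p0,R0,R1,span=.012,dark=False):
    """score: brightness contrast of rim annulus top face (white) vs just inside/outside; grid search"""
    g=cv2.GaussianBlur(im.mean(2).astype(np.float32),(0,0),.7)
    th=np.linspace(0,2*np.pi,120,endpoint=False)
    def samp(x,y,r):
        P=np.stack([x+r*np.cos(th),y+r*np.sin(th),np.full(120,p0[2])],1); u=proj(c,P).astype(np.float32)
        return cv2.remap(g,u[:,0].reshape(1,-1),u[:,1].reshape(1,-1),cv2.INTER_LINEAR)[0]
    bestv=None
    for dx in np.arange(-span,span+1e-6,.001):
        for dy in np.arange(-span,span+1e-6,.001):
            x,y=p0[0]+dx,p0[1]+dy
            rm=(R0+R1)/2; v=np.median(samp(x,y,rm))*0+samp(x,y,rm).clip(0,230).mean()-.5*samp(x,y,R0+.004).mean()-.5*samp(x,y,R1-.004).mean()
            if bestv is None or v>bestv[0]: bestv=(v,x,y)
    return bestv
def overlay(c,im,circs,box,f,name):
    f=int(f); x0,y0,x1,y1=box; k=cv2.resize(im[y0:y1,x0:x1,::-1],None,fx=f,fy=f,interpolation=cv2.INTER_CUBIC)
    for (x,y,z,r) in circs:
        u=(proj(c,np.stack([x+r*np.cos(TH),y+r*np.sin(TH),np.full(48,z)],1))-[x0,y0]+.5)*f
        cv2.polylines(k,[np.round(u).astype(np.int32)],True,(0,0,255),1)
    cv2.imwrite(name,k); return k
E
python3 - <<'E'
from h import *
ims={c:cv2.imread(f"pics/{c}_s.png")[:,:,::-1] for c in CAL}
for c in CAL:
    print(c,"C",rimfit(c,ims[c],(.592,.2615,.168),.050,.042),"A",rimfit(c,ims[c],(.592,.2615,.139),.074,.066))
ks=[overlay(c,ims[c],[(.592,.2615,.168,.05),(.592,.2615,.168,.042),(.592,.263,.139,.074)],b,4,"pics/t.png") for c,b in (("scene",(300,200,390,300)),("top",(225,115,315,215)))]
cv2.imwrite("pics/s3.png",np.hstack(ks))
E
```

```text
scene C (np.float32(80.27282), np.float64(0.589), np.float64(0.2645)) A (np.float32(81.876564), np.float64(0.591), np.float64(0.2635))
top C (np.float32(30.484951), np.float64(0.59), np.float64(0.2635)) A (np.float32(25.025715), np.float64(0.594), np.float64(0.2635))
```

View pics/s3.png

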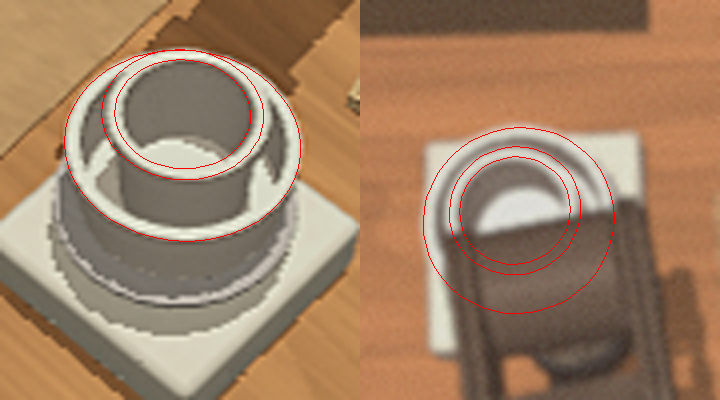

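The model rims line up with the picture, putting C at about (.590,.263). Next is pot D, gripping its far rim.

```bash
python3 - <<'E'
from h import *
go((.4428,-.0035,.16),-20)
E
```

```text
turn [-0.3  0.2  0.5] shift [-0.1907  0.043   0.0955] dyaw -0.5
turn [  -0.2   -0.4 -179.5] shift [-0.1907  0.043   0.0955] dyaw 179.5
turn [  -0.2   -0.4 -179.5] shift [-0.1907  0.043   0.0955] dyaw -180.5
t 31.15 tcp [0.4664 0.1908 0.2552] yaw -19.5 q [ 0.19 -0.11  1.96 -0.    1.3   0.53] F [ 0.5 -0.9 -0.4] open 0.469
```

>>> move_arm:
  plan:
    - [[-0.3,0.2,0.5,-0.055,0.012,0.025,0.035],[-0.3,0.2,0.5,-0.11,0.025,0.05,0.035],[-0.3,0.2,0.5,-0.16,0.036,0.08,0.035],[-0.3,0.2,0.5,-0.191,0.043,0.095,0.035],[-0.3,0.2,0.5,-0.191,0.043,0.105,0.035]]

```text
time: 31.78
eef_pos: [0.4432, -0.0051, 0.1499]
tcp_rot: [0.82, 0.572, 0.0, -0.0]
contact_force: [-0.2, -0.8, 0.1]
opening: 0.409
```

```bash
python3 - <<'E'
from h import *
ims=snap("u")
measure({"pot_D":(.41,.0085,.004)})
print(rimfit("scene",ims["scene"],(.41,.0085,.098),.039,.031))
cv2.imwrite("pics/u2.png",cv2.resize(ims["scene"][60:240,230:430,::-1],None,fx=3,fy=3))
go((.4428,-.0035,.086),-20)
E
```

```text
pot_D scene 0.55 [0.4094 0.0105] 37
    pot_D [0.4094 0.0105] 37
(np.float32(25.805435), np.float64(0.411), np.float64(0.009500000000000012))
turn [ 0.1 -0.1  0.1] shift [-0.0009 -0.0005  0.065 ] dyaw -0.1
turn [ 1.000e-01  1.000e-01 -1.799e+02] shift [-0.0009 -0.0005  0.065 ] dyaw 179.9
turn [ 1.000e-01  1.000e-01 -1.799e+02] shift [-0.0009 -0.0005  0.065 ] dyaw -180.1
t 31.98 tcp [ 0.4434 -0.0029  0.151 ] yaw -19.9 q [-0.24 -0.16  2.2   0.    1.1   0.11] F [0.8 0.  0.3] open 0.411
```

View pics/u2.png

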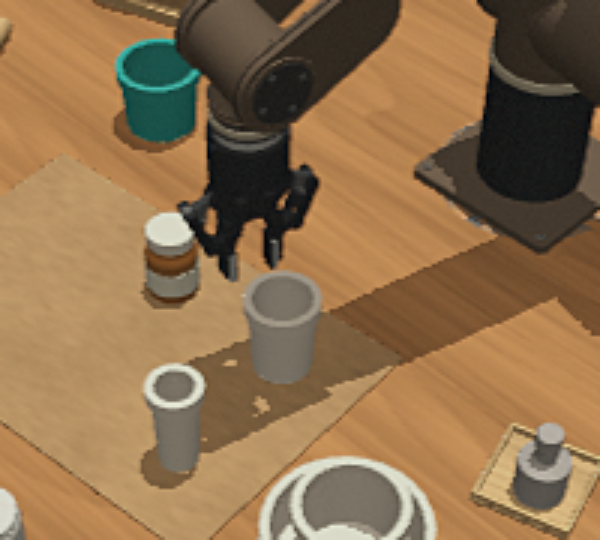

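D is unmoved at (283,330) and the fingers sit above its far rim. Descending.

>>> move_arm:
  plan:
    - [[0,0,0,0,-0.001,0.02,0.035],[0,0,0,0,-0.001,0.045,0.035],[0,0,0,0,-0.001,0.065,0.035],[0,0,0,0,-0.001,0.065,0.02],[0,0,0,0,-0.001,0.065,0.0]]
  force: 60

```text
time: 32.6
eef_pos: [0.4437, -0.0021, 0.0872]
tcp_rot: [0.818, 0.575, 0.002, 0.001]
contact_force: [0.9, 0.0, -0.8]
opening: 0.079
```

>>> move_arm:
  plan:
    - [[0,0,0,0,0,0,0],[0,0,0,0,0,0,0],[0,0,0,0,0,-0.03,0],[0,0,0,0,0,-0.08,0],[0,0,0,0,0,-0.13,0]]

```text
time: 33.22
eef_pos: [0.4428, -0.0021, 0.2186]
tcp_rot: [0.818, 0.575, 0.001, 0.001]
contact_force: [0.6, -0.6, -1.0]
opening: 0.075
```

>>> move_arm:
  plan:
    - [[0,0,0,0,0,-0.04,0],[0,0,0,0,0,-0.09,0],[0,0,0,0,0,-0.09,0],[0,0,0,0,0,-0.09,0],[0,0,0,0,0,-0.09,0]]

```text
time: 33.85
eef_pos: [0.4416, -0.002, 0.3065]
tcp_rot: [0.818, 0.575, 0.0, -0.001]
contact_force: [0.7, -0.6, -0.2]
opening: 0.076
```

```bash
python3 - <<'E'
from h import *
ims=snap("v")
s=get_state()["eef_pos"]; q=(s[0]-.0329,s[1]+.012,s[2]-.082)
measure({"pot_D":q}); print(q)
print(rimfit("scene",ims["scene"],(q[0],q[1],q[2]+.094),.039,.031))
cv2.imwrite("pics/v2.png",cv2.resize(ims["scene"][20:200,230:430,::-1],None,fx=3,fy=3))
go((.5905+.0329,.263-.012,.30),-20)
E
```

```text
pot_D scene 0.6 [0.4098 0.0169] 125
    pot_D [0.4098 0.0169] 125
(np.float64(0.40895727000052257), np.float64(0.009974896982524217), np.float64(0.2248744964661068))
(np.float32(28.776844), np.float64(0.41095727000052257), np.float64(0.01297489698252423))
turn [ 0.1 -0.1  0.2] shift [0.2996 0.0846 0.0079] dyaw -0.2
turn [ 1.000e-01  1.000e-01 -1.798e+02] shift [0.2996 0.0846 0.0079] dyaw 179.8
turn [ 1.000e-01  1.000e-01 -1.798e+02] shift [0.2996 0.0846 0.0079] dyaw -180.2
t 34.05 tcp [ 0.4421 -0.0021  0.3075] yaw -19.8 q [-0.24 -0.3   2.03  0.    1.42  0.11] F [ 0.6 -0.4 -0.1] open 0.074
```

View pics/v2.png

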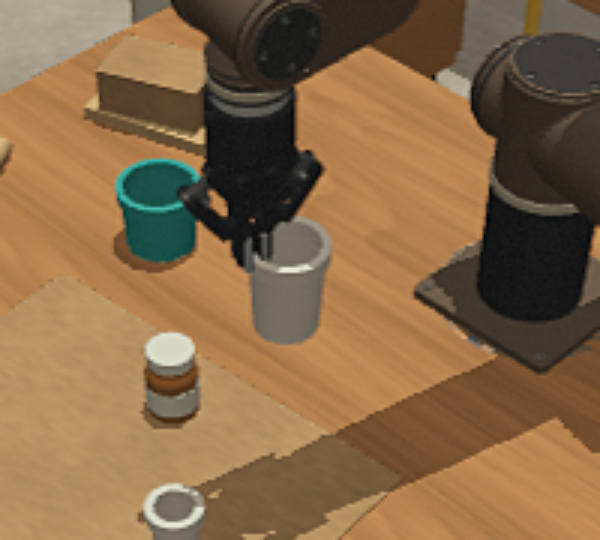

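D is held upright at (290,280). Carrying it over the pan.

>>> move_arm:
  plan:
    - [[0,0,0,0.058,0.016,0,0],[0,0,0,0.116,0.033,0,0],[0,0,0,0.174,0.049,0,0],[0,0,0,0.23,0.065,0,0],[0,0,0,0.28,0.079,0,0]]

```text
time: 34.67
eef_pos: [0.6124, 0.2364, 0.3069]
tcp_rot: [0.818, 0.575, 0.0, -0.0]
contact_force: [0.9, -0.5, 0.1]
opening: 0.079
```

```bash
python3 - <<'E'
from h import *
go((.5905+.0329,.263-.012,.27),-20)
E
```

```text
turn [ 0.  -0.   0.2] shift [0.0175 0.0054 0.0369] dyaw -0.2
turn [   0.     0.  -179.8] shift [0.0175 0.0054 0.0369] dyaw 179.8
turn [   0.     0.  -179.8] shift [0.0175 0.0054 0.0369] dyaw -180.2
t 34.67 tcp [0.6124 0.2364 0.3069] yaw -19.8 q [0.21 0.2  1.54 0.   1.4  0.56] F [ 0.9 -0.5  0.1] open 0.079
```

>>> move_arm:
  plan:
    - [[0,0,0,0.0175,0.005,0.01,0],[0,0,0,0.0175,0.005,0.025,0],[0,0,0,0.0175,0.005,0.037,0],[0,0,0,0.0175,0.005,0.037,0],[0,0,0,0.0175,0.005,0.037,0]]

```text
time: 35.3
eef_pos: [0.623, 0.2504, 0.2706]
tcp_rot: [0.818, 0.575, 0.001, 0.0]
contact_force: [-0.3, 0.6, -0.2]
opening: 0.079
```

```bash
python3 - <<'E'
from h import *
ims=snap("w")
s=get_state()["eef_pos"]; q=(s[0]-.0329,s[1]+.012,s[2]-.0832)
measure({"pot_D":q}); print(q)
r=rimfit("scene",ims["scene"],(q[0],q[1],q[2]+.094),.039,.031); print(r)
C=rimfit("scene",ims["scene"],(.59,.263,.168),.05,.042); print("C",C)
overlay("scene",ims["scene"],[(r[1],r[2],q[2]+.094,.039),(r[1],r[2],q[2]+.094,.031),(r[1],r[2],q[2],.031),(C[1],C[2],.168,.05)],(290,140,430,280),4,"pics/w2.png")
go((.5905+.0329,.263-.012,.173),-20)
E
```

```text
pot_D scene 0.86 [0.5924 0.2675] 276
    pot_D [0.5924 0.2675] 276
(np.float64(0.5904099016732474), np.float64(0.26274308714695505), np.float64(0.1879664006658931))
(np.float32(43.76377), np.float64(0.5914099016732474), np.float64(0.26474308714695505))
C (np.float32(40.592686), np.float64(0.589), np.float64(0.264))
turn [ 0.1 -0.1  0.2] shift [-0.     -0.0001  0.098 ] dyaw -0.2
turn [ 1.000e-01  1.000e-01 -1.798e+02] shift [-0.     -0.0001  0.098 ] dyaw 179.8
turn [ 1.000e-01  1.000e-01 -1.798e+02] shift [-0.     -0.0001  0.098 ] dyaw -180.2
t 35.5 tcp [0.6233 0.2509 0.271 ] yaw -19.8 q [0.23 0.25 1.55 0.   1.34 0.58] F [ 0.5 -0.1 -0.8] open 0.079
```

View pics/w2.png

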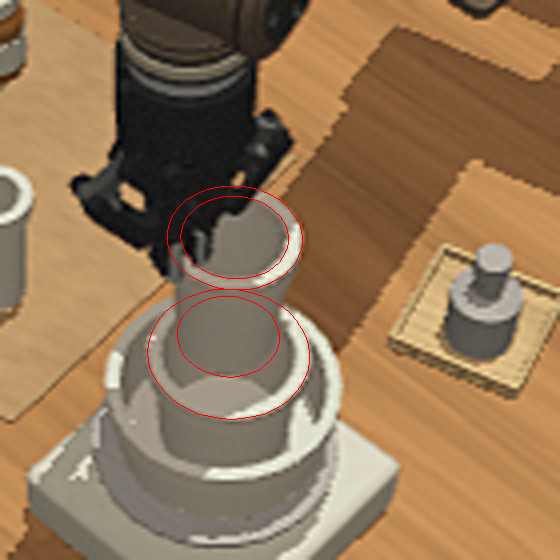

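The rim overlays agree: D sits about 2 mm off C's centre in x, so I'll correct that and lower.

>>> move_arm:
  plan:
    - [[0,0,0,-0.001,-0.002,0.015,0],[0,0,0,-0.001,-0.002,0.035,0],[0,0,0,-0.001,-0.002,0.055,0],[0,0,0,-0.001,-0.002,0.075,0],[0,0,0,-0.001,-0.002,0.09,0]]

```text
time: 36.12
eef_pos: [0.6206, 0.2506, 0.1785]
tcp_rot: [0.818, 0.575, -0.0, -0.0]
contact_force: [-0.1, 0.3, -0.7]
opening: 0.077
```

>>> move_arm:
  plan:
    - [[0,0,0,0,0,0.001,0],[0,0,0,0,0,0.003,0],[0,0,0,0,0,0.005,0],[0,0,0,0,0,0.006,0],[0,0,0,0,0,0.006,0]]

```text
time: 36.75
eef_pos: [0.6211, 0.2506, 0.1734]
tcp_rot: [0.818, 0.575, 0.001, 0.0]
contact_force: [-0.0, -1.0, 1.4]
opening: 0.079
```

>>> move_arm:
  plan:
    - [[0,0,0,0,0,0.0015,0],[0,0,0,0,0,0.002,0],[0,0,0,0,0,0.002,0.015],[0,0,0,0,0,0.002,0.024],[0,0,0,0,0,0.0,0.024]]

```text
time: 37.38
eef_pos: [0.6208, 0.2506, 0.1729]
tcp_rot: [0.818, 0.575, 0.0, -0.0]
contact_force: [-0.2, 0.3, 0.3]
opening: 0.279
```

>>> move_arm:
  plan:
    - [[0,0,0,0,0,-0.03,0.024],[0,0,0,0,0,-0.08,0.03],[0,0,0,-0.02,-0.02,-0.1,0.06],[0,0,0,-0.08,-0.04,-0.1,0.07],[0,0,0,-0.14,-0.06,-0.1,0.075]]

```text
time: 38.0
eef_pos: [0.5168, 0.1396, 0.2734]
tcp_rot: [0.818, 0.575, 0.001, 0.0]
contact_force: [0.6, -0.3, 1.2]
opening: 0.878
```

```bash
python3 - <<'E'
from h import *
ims=snap("x")
measure({"pot_E":(.568,.0245,.004)})
D=rimfit("scene",ims["scene"],(.59,.263,.183),.039,.031); print("D",D)
C=rimfit("scene",ims["scene"],(.59,.263,.167),.05,.042); print("C",C)
E_=[rimfit(c,ims[c],(.568,.0245,.11),.028,.020) for c in CAL]; print("E",E_)
overlay("scene",ims["scene"],[(D[1],D[2],.183,.039),(C[1],C[2],.167,.05),(E_[0][1],E_[0][2],.11,.028)],(250,130,400,290),4,"pics/x2.png")
go((.568,.0245,.16),-20)
E
```

```text
pot_E scene 0.95 [0.5706 0.0272] 24
pot_E top 0.8 [0.5709 0.0228] 5
    pot_E [0.5697 0.0249] 35
D (np.float32(88.95314), np.float64(0.587), np.float64(0.261))
C (np.float32(79.471016), np.float64(0.588), np.float64(0.263))
E [(np.float32(79.03819), np.float64(0.572), np.float64(0.026500000000000013)), (np.float32(49.597275), np.float64(0.573), np.float64(0.02450000000000001))]
turn [ 0.1 -0.1  0.1] shift [-0.0914  0.0868  0.1131] dyaw -0.1
turn [ 1.000e-01  1.000e-01 -1.799e+02] shift [-0.0914  0.0868  0.1131] dyaw 179.9
turn [ 1.000e-01  1.000e-01 -1.799e+02] shift [-0.0914  0.0868  0.1131] dyaw -180.1
t 38.2 tcp [0.5173 0.1399 0.2732] yaw -19.9 q [ 0.07 -0.05  1.87  0.    1.32  0.42] F [ 0.5 -0.3  0.8] open 0.881
```

View pics/x2.png

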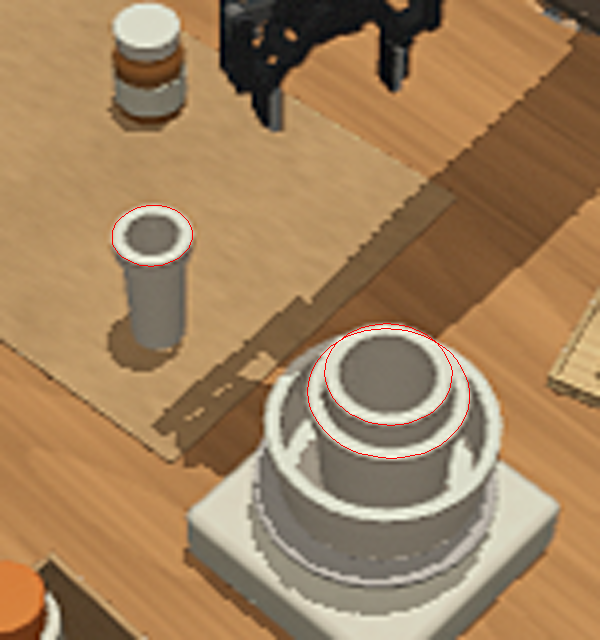

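D is fully down inside C, its rim at the expected height at (388,375), and E is unmoved at (152,237). Next is pot E, gripped by its rim.

```bash
python3 - <<'E'
from h import *
go((.5505,.0326,.16),-20)
E
```

```text
turn [ 0.1 -0.1  0.1] shift [-0.0897  0.0676  0.1131] dyaw -0.1
turn [ 1.000e-01  1.000e-01 -1.799e+02] shift [-0.0897  0.0676  0.1131] dyaw 179.9
turn [ 1.000e-01  1.000e-01 -1.799e+02] shift [-0.0897  0.0676  0.1131] dyaw -180.1
t 38.2 tcp [0.5173 0.1399 0.2732] yaw -19.9 q [ 0.07 -0.05  1.87  0.    1.32  0.42] F [ 0.5 -0.3  0.8] open 0.881
```

>>> move_arm:
  plan:
    - [[0,0,0,-0.04,0.03,0.03,0.025],[0,0,0,-0.08,0.06,0.06,0.025],[0,0,0,-0.09,0.0675,0.1,0.025],[0,0,0,-0.09,0.0675,0.12,0.025],[0,0,0,-0.09,0.0675,0.125,0.025]]

```text
time: 38.83
eef_pos: [0.5505, 0.0328, 0.1465]
tcp_rot: [0.819, 0.574, -0.0, -0.001]
contact_force: [0.5, -0.0, 0.3]
opening: 0.295
```

```bash
python3 - <<'E'
from h import *
ims=snap("y")
measure({"pot_E":(.571,.025,.004)})
r=rimfit("scene",ims["scene"],(.571,.025,.11),.028,.020); print(r)
s=get_state()["eef_pos"]
overlay("scene",ims["scene"],[(r[1],r[2],.11,.028),(s[0],s[1],s[2],.003),(.5505,.0326,.11,.003)],(220,100,370,250),4,"pics/y2.png")
go((.5505,.0326,.098),-20)
E
```

```text
pot_E scene 0.89 [0.5704 0.0273] 41
    pot_E [0.5704 0.0273] 41
(np.float32(25.068424), np.float64(0.571), np.float64(0.026000000000000013))
turn [ 0.2 -0.1  0.1] shift [-0.0007 -0.0011  0.0515] dyaw -0.1
turn [   0.2    0.3 -179.9] shift [-0.0007 -0.0011  0.0515] dyaw 179.9
turn [   0.2    0.3 -179.9] shift [-0.0007 -0.0011  0.0515] dyaw -180.1
t 39.02 tcp [0.5516 0.0328 0.1495] yaw -19.9 q [-0.12  0.1   1.95  0.    1.09  0.22] F [ 0.5  0.  -0.2] open 0.292
```

View pics/y2.png

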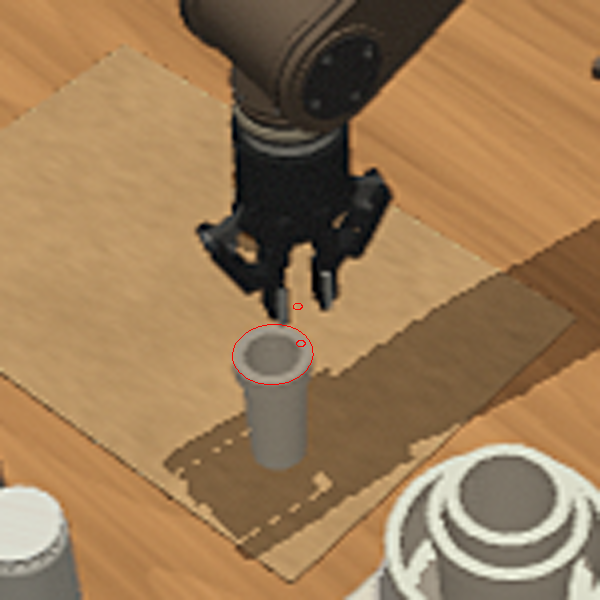

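The grip point (301,343) lies on E's near rim, with the left finger over the opening. Descending.

>>> move_arm:
  plan:
    - [[0,0,0,-0.001,-0.001,0.015,0.025],[0,0,0,-0.001,-0.001,0.035,0.025],[0,0,0,-0.001,-0.001,0.051,0.025],[0,0,0,-0.001,-0.001,0.051,0.025],[0,0,0,-0.001,-0.001,0.051,0.0]]
  force: 50

```text
time: 39.65
eef_pos: [0.5509, 0.0322, 0.0989]
tcp_rot: [0.818, 0.575, 0.002, 0.001]
contact_force: [0.7, 0.4, -0.5]
opening: 0.102
```

>>> move_arm:
  plan:
    - [[0,0,0,0,0,0,0],[0,0,0,0,0,0,0],[0,0,0,0,0,-0.03,0],[0,0,0,0,0,-0.08,0],[0,0,0,0,0,-0.13,0]]

```text
time: 40.28
eef_pos: [0.55, 0.0322, 0.2303]
tcp_rot: [0.818, 0.575, 0.002, 0.001]
contact_force: [0.7, -0.0, -0.6]
opening: 0.095
```

>>> move_arm:
  plan:
    - [[0,0,0,0,0,-0.04,0],[0,0,0,0,0,-0.09,0],[0,0,0,0,0,-0.09,0],[0,0,0,0,0,-0.09,0],[0,0,0,0,0,-0.09,0]]

```text
time: 40.9
eef_pos: [0.5487, 0.0322, 0.3179]
tcp_rot: [0.818, 0.575, 0.0, -0.0]
contact_force: [-0.1, -0.3, -0.7]
opening: 0.095
```

```bash
python3 - <<'E'
from h import *
ims=snap("z")
s=get_state()["eef_pos"]; q=(s[0]+.021,s[1]-.0076,s[2]-.094)
r=rimfit("scene",ims["scene"],(q[0],q[1],q[2]+.106),.028,.020); print(q,r)
measure({"pot_E":q})
overlay("scene",ims["scene"],[(r[1],r[2],q[2]+.106,.028),(r[1],r[2],q[2],.020)],(220,20,370,170),4,"pics/z2.png")
go((.588-.021,.261+.0076,.32),-20)
E
```

```text
(np.float64(0.5699097482494843), np.float64(0.024600954211627692), np.float64(0.22424387477853122)) (np.float32(31.984108), np.float64(0.5719097482494843), np.float64(0.027600954211627705))
pot_E scene 0.93 [0.5726 0.0284] 113
    pot_E [0.5726 0.0284] 113
turn [ 0.1 -0.1  0.1] shift [ 0.2284 -0.0636 -0.0008] dyaw -0.1
turn [ 1.000e-01  1.000e-01 -1.799e+02] shift [ 0.2284 -0.0636 -0.0008] dyaw 179.9
turn [ 1.000e-01  1.000e-01 -1.799e+02] shift [ 0.2284 -0.0636 -0.0008] dyaw -180.1
t 41.1 tcp [0.5492 0.0322 0.319 ] yaw -19.9 q [-0.13 -0.05  1.78  0.    1.4   0.22] F [ 0.  -0.1 -0.8] open 0.096
```

View pics/z2.png

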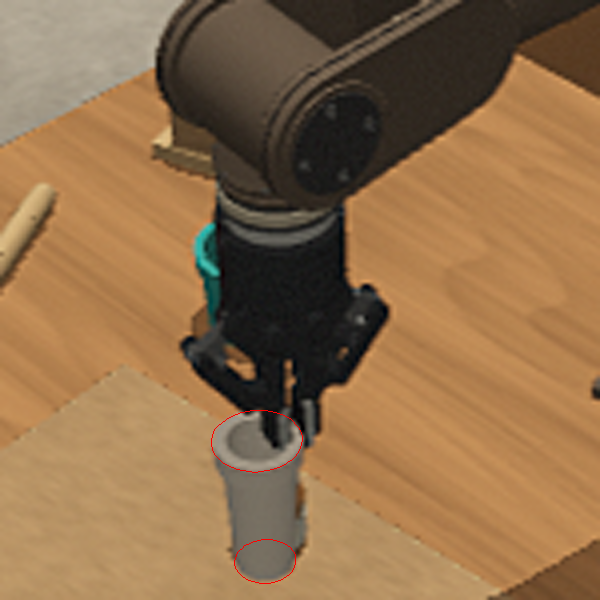

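E is upright in the grip at (258,500). Carrying it over.

>>> move_arm:
  plan:
    - [[0,0,0,0.055,-0.015,0,0],[0,0,0,0.11,-0.031,0,0],[0,0,0,0.165,-0.046,0,0],[0,0,0,0.21,-0.058,0,0],[0,0,0,0.228,-0.0635,0,0]]

```text
time: 41.72
eef_pos: [0.5665, 0.2704, 0.3183]
tcp_rot: [0.818, 0.576, 0.0, 0.0]
contact_force: [0.5, -0.7, -0.6]
opening: 0.095
```

>>> move_arm:
  plan:
    - [[0,0,0,0,0,0,0],[0,0,0,0,0,0.01,0],[0,0,0,0,0,0.02,0],[0,0,0,0,0,0.025,0],[0,0,0,0,0,0.025,0]]

```text
time: 42.35
eef_pos: [0.5663, 0.2698, 0.2924]
tcp_rot: [0.818, 0.575, -0.0, -0.0]
contact_force: [0.5, 0.3, -0.6]
opening: 0.098
```

```bash
python3 - <<'E'
from h import *
ims=snap("aa")
s=get_state()["eef_pos"]; q=(s[0]+.021,s[1]-.0076,s[2]-.0949)
r=rimfit("scene",ims["scene"],(q[0],q[1],q[2]+.106),.028,.020); print(q,r)
measure({"pot_E":q})
D=rimfit("scene",ims["scene"],(.587,.261,.183),.039,.031); print("D",D)
overlay("scene",ims["scene"],[(r[1],r[2],q[2]+.106,.028),(r[1],r[2],q[2],.020),(D[1],D[2],.183,.039)],(280,140,420,280),4,"pics/aa2.png")
go((.588-.021,.261+.0076,.189),-20)
E
```

```text
(np.float64(0.5877020365489035), np.float64(0.26259813233144685), np.float64(0.1986526744469146)) (np.float32(29.212196), np.float64(0.5887020365489035), np.float64(0.26459813233144686))
pot_E scene 0.89 [0.5902 0.2659] 95
    pot_E [0.5902 0.2659] 95
D (np.float32(30.294338), np.float64(0.587), np.float64(0.261))
turn [ 0.1 -0.1  0.3] shift [-0.0018  0.0007  0.1049] dyaw -0.3
turn [ 1.000e-01  1.000e-01 -1.797e+02] shift [-0.0018  0.0007  0.1049] dyaw 179.7
turn [ 1.000e-01  1.000e-01 -1.797e+02] shift [-0.0018  0.0007  0.1049] dyaw -180.3
t 42.55 tcp [0.5668 0.2704 0.2939] yaw -19.7 q [0.28 0.14 1.63 0.   1.37 0.63] F [ 0.4  0.3 -0.7] open 0.096
```

View pics/aa2.png

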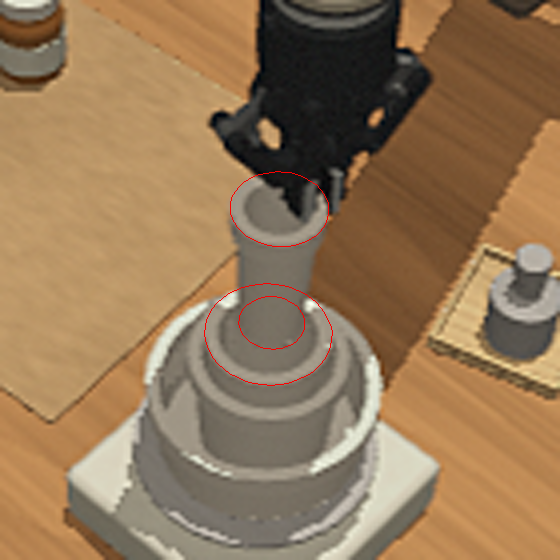

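E sits about 4 mm off D in y, so I'll shift to correct that and lower.

>>> move_arm:
  plan:
    - [[0,0,0,-0.0045,0,0.005,0],[0,0,0,-0.0045,0,0.025,0],[0,0,0,-0.0045,0,0.05,0],[0,0,0,-0.0045,0,0.075,0],[0,0,0,-0.0045,0,0.096,0]]

```text
time: 43.18
eef_pos: [0.5645, 0.266, 0.1951]
tcp_rot: [0.818, 0.576, -0.0, -0.0]
contact_force: [0.2, -0.5, 0.1]
opening: 0.095
```

>>> move_arm:
  plan:
    - [[0,0,0,0,0,0.001,0],[0,0,0,0,0,0.003,0],[0,0,0,0,0,0.005,0],[0,0,0,0,0,0.006,0],[0,0,0,0,0,0.006,0]]

```text
time: 43.8
eef_pos: [0.5649, 0.2661, 0.1899]
tcp_rot: [0.818, 0.576, 0.0, -0.0]
contact_force: [-0.0, -0.6, 0.7]
opening: 0.096
```

>>> move_arm:
  plan:
    - [[0,0,0,0,0,0.001,0],[0,0,0,0,0,0.002,0],[0,0,0,0,0,0.0025,0],[0,0,0,0,0,0.0025,0],[0,0,0,0,0,0.0025,0]]

```text
time: 44.42
eef_pos: [0.5651, 0.2662, 0.1877]
tcp_rot: [0.818, 0.576, 0.001, 0.0]
contact_force: [-0.2, -0.1, 2.7]
opening: 0.096
```

```bash
python3 - <<'E'
from h import *
ims=snap("ab")
z=get_state()["eef_pos"][2]-.0949; print(z)
r=rimfit("scene",ims["scene"],(.588,.262,z+.106),.028,.020); print(r)
overlay("scene",ims["scene"],[(r[1],r[2],z+.106,.028)],(280,160,420,300),4,"pics/ab2.png")
E
```

```text
0.0926845642210637
(np.float32(26.900501), np.float64(0.587), np.float64(0.26))
```

View pics/ab2.png

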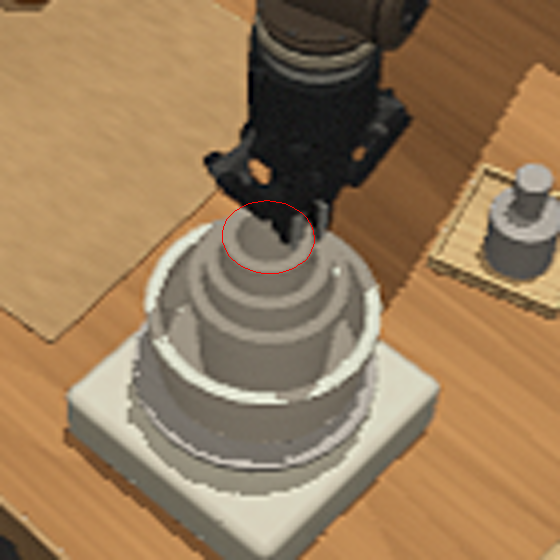

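E is seated: the force is +2.7 N and the rim height is as expected. Releasing and retreating.

>>> move_arm:
  plan:
    - [[0,0,0,0,0,-0.001,0.01],[0,0,0,0,0,-0.001,0.018],[0,0,0,0,0,-0.001,0.022],[0,0,0,0,0,-0.001,0.022],[0,0,0,0,0,-0.015,0.022]]

```text
time: 45.15
eef_pos: [0.5641, 0.2659, 0.2013]
tcp_rot: [0.818, 0.576, -0.001, -0.001]
contact_force: [-0.2, -0.2, 0.3]
opening: 0.257
```

>>> move_arm:
  plan:
    - [[0,0,0,0,0,-0.03,0.022],[0,0,0,0,0,-0.08,0.022],[0,0,0,0,0,-0.1,0.022],[0,0,0,-0.06,-0.02,-0.1,0.022],[0,0,0,-0.12,-0.04,-0.1,0.022]]

```text
time: 45.78
eef_pos: [0.4862, 0.1668, 0.3012]
tcp_rot: [0.817, 0.576, -0.001, -0.001]
contact_force: [-0.1, -0.9, 0.0]
opening: 0.255
```

>>> move_arm:
  plan:
    - [[0,0,0,-0.06,0,0,0.022],[0,0,0,-0.12,0,0,0.022],[0,0,0,-0.18,0,0,0.022],[0,0,0,-0.2,0,0,0.022],[0,0,0,-0.2,0,0,0.022]]

```text
time: 46.4
eef_pos: [0.4185, -0.0226, 0.3014]
tcp_rot: [0.818, 0.575, -0.001, -0.001]
contact_force: [0.9, -0.2, -0.0]
opening: 0.258
```

```bash
python3 - <<'E'
from h import *
ims=snap("ac")
H=dict(A=(.058,.074,.066,0),C=(.082,.05,.042,.005),D=(.094,.039,.031,.010),E=(.106,.028,.020,.015))
for c in CAL:
    for n,(h,R0,R1,b) in H.items(): 
        for zp in ((.078,) if c=="top" else (.076,.078,.080)):
            print(c,n,zp,np.round(rimfit(c,ims[c],(.59,.262,zp+b+h),R0,R1),4))
measure({"check_weight":(.353,.298,.005)})
circ=[(.589,.262,.078+H[n][3]+H[n][0],H[n][1]) for n in H]
a=overlay("scene",ims["scene"],circ,(290,170,430,300),4,"pics/t.png"); b=overlay("top",ims["top"],circ,(230,130,290,260),4,"pics/t.png")
cv2.imwrite("pics/ac2.png",np.hstack([a,b]))
s=get_state(); print(s["time"],s["eef_pos"])
E
```

```text
scene A 0.076 [66.0689  0.589   0.261 ]
scene A 0.078 [66.2852  0.59    0.262 ]
scene A 0.08 [66.3069  0.591   0.263 ]
scene C 0.076 [57.8339  0.587   0.262 ]
scene C 0.078 [58.2371  0.588   0.263 ]
scene C 0.08 [58.6453  0.589   0.264 ]
scene D 0.076 [65.1596  0.585   0.259 ]
scene D 0.078 [65.644  0.587  0.26 ]
scene D 0.08 [66.3074  0.588   0.261 ]
scene E 0.076 [82.0717  0.585   0.258 ]
scene E 0.078 [82.3444  0.586   0.259 ]
scene E 0.08 [82.4084  0.587   0.26  ]
top A 0.078 [35.4297  0.594   0.264 ]
top C 0.078 [29.2832  0.59    0.264 ]
top D 0.078 [15.8712  0.579   0.253 ]
top E 0.078 [36.8758  0.59    0.259 ]
check_weight scene 0.9 [0.3519 0.3011] 26
check_weight top 0.75 [0.3519 0.2968] 17
    check_weight [0.3518 0.2994] 48
46.6 [ 0.41915778 -0.02080006  0.30137165]
```

View pics/ac2.png

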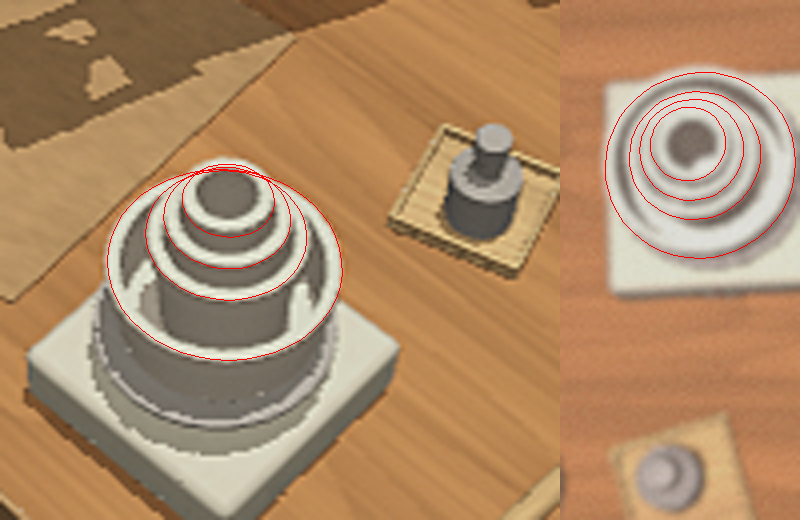

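View pics/scene_ac.png

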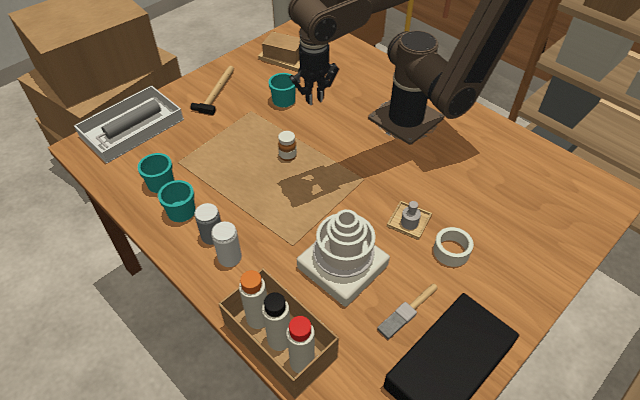

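The four rims are concentric in both views at the expected heights (scene (228,195) to (225,260) in the crop). The weight stands in its tray at (485,190), and the bystanders and arm are clear. Handing in.

```bash
python3 - <<'E'
from plant import *
print(ticket.sign_off(), get_state()["time"])
E
```

```text
the job is handed in; nothing more can be done
the job is handed in; nothing more can be done
```

The job is done and handed in at about 47 s; the sign-off gives no verdict.

- **Scale check:** The check weight stood free within a few mm of the pan's middle for about 2 s. It is now back upright in its tray, near the centre.
- **Pots:** A, C, D and E were present; B was absent. A was knocked about 4 cm aside before I reached it, so I measured it again and picked it up from its new place. It now stands about 4 mm off the pan's middle, with C, D and E nested in it.
- **Last checks:** All four rims fit the fully-down heights in both views, and the pots' centres lie within about 6 mm of each other. The bystanders look unmoved, and the arm is clear of everything.
- **Disagreements:** The two cameras differ by 2–4 mm on positions, so heights are sure only to about 2 mm. The top-view rim fit for D was poor, about 1 cm off, so I relied on the scene view for that pot.
- **Force:** Setting the weight back in its tray I pressed down with about 19 N for a moment.

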